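Load the dental lab's jar carousel and present one jar

TASK

Load the jar carousel: first set the flat-lidded jar down into the empty pocket marked with one stud, then set the jar with the knobbed lid down into the empty pocket marked with two studs, letting go of each. Then turn the carousel until the knobbed jar stands squarely at the pointer of the carousel's base, and keep the turntable still by gripping the bar on its centre post: finish while holding the bar, do not let go. Leave everything else on the bench where it is.

Things in the scene. Friction and masses are not known exactly. Their poses are not given: they have to be found in the camera images.
- stand: fixed white base of the carousel. Origin on the bench on the turning axis, z up. A white tongue, the pointer (22 mm wide, 11 mm high, round end with a dark dot 172 mm from the axis), sticks out from under the turntable along the base's own -x, roughly towards the robot, and marks the front.
- front_spot (a point): fixed point on the base's pointer direction, 88 mm from the turning axis, at the height of the pocket floors (25 mm above the bench): where the foot of the knobbed jar must finally be.
- carousel: plywood turntable, 270 mm wide, top 22 mm above the bench; turns about its z either way, stays where left (friction 0.1 N m). Origin on the axis, 12 mm above the bench. Around it, 88 mm from the axis, anticlockwise from above every 60 degrees from its own +x: pocket one, pot, pocket two, pot, pocket three, pot. Pots: fixed white bottles 36 mm wide, tops 78 mm above the bench.
- grip_bar (a point): middle of the steel grip bar on the carousel's thin centre post, on the turning axis, 96 mm above the bench. The bar is 44 mm long along the turntable's own x, 12 mm thick along its y, 28 mm high (82 to 110 mm above the bench). It turns the turntable. Pinch it across its thickness from above. Axes as the turntable's.
- pocket1 (a point): centre of the inner floor of empty pocket one: a dark grey open cup on the turntable, 44 mm inside, 52 mm outside diameter, 13 mm deep, floor 25 mm and rim 38 mm above the bench. Marked by one dark stud (9 mm wide, 3 mm high) outside it, 125 mm from the axis. Turns with the turntable.
- pocket2 (a point): the same for empty pocket two, an identical cup marked by two dark studs side by side; 120 degrees anticlockwise (from above) of pocket one. (A third identical cup, marked by three studs, stays empty.)
- flat_jar: loose upright jar with a flat lid: body of white glazed ceramic, 39 mm diameter, straight from 2 to 52 mm above its underside (2 mm chamfer at the foot), then a flat dark grey lid of 39 mm diameter up to 62 mm. Origin at the centre of its underside, z up. About 0.1 kg.
- knob_jar: loose upright jar with a knobbed lid: body of white glazed ceramic, 39 mm diameter, straight from 2 to 52 mm above its underside (2 mm chamfer at the foot), then a dark grey conical lid that narrows to a knob 18 mm wide, top at 78 mm. Origin at the centre of its underside, z up. About 0.1 kg.
- squat_jar: bystander: loose low wide white jar with flat dark grey lid, 64 mm diameter, 40 mm high; origin at the centre of its underside. Not part of the job.
- cast: bystander: plaster tooth model, 60 x 66 x 33 mm, origin under its centre.
- handpiece: bystander: micromotor handpiece lying on the bench, 160 mm long, 20 mm thick, along its own x.
- rinse_bottle: bystander: white bottle, 60 mm diameter, 150 mm high, origin under its centre.
- mixing_bowl: bystander: dark rubber mixing bowl, 100 mm wide, 50 mm high, origin under its centre.
- spatula: bystander: spatula lying on the bench along its own x, 170 mm long.
Not all that is in view belongs to the job. Leave any purple look-alike of the flat_jar alone. What is shaped like the knob_jar but orange is not meant.

How it is judged:
By the outcome, as a careful person would: the job done as asked, in the order asked, and still so for the second after the job is handed in, while the arm keeps its last pose, push and grip.
It also fails if it takes over 72 s, if anything falls off the work surface, if the arm or the gripper's body presses on something with over 40 N, if the wrist force passes 120 N, or if a joint passes its speed limit or range.

ROBOT

A 6-joint arm with a two-finger parallel gripper is mounted at the origin on the work surface. World frame = base frame: x ahead of the robot, y to its left, z up, the work surface at z = 0. Lengths are in m, angles in rad, forces in N, time in s.
With the tool pointing down it reaches from about 0.35 to 1 m from the base axis. Payload 7.1 kg.
Tool frame: the origin (TCP) lies between the finger pads; the fingertips stand 22 mm ahead of it and the grasp point (between the pads) lies 3 mm ahead of it; x points along the fingers, y is the direction in which the jaws open and shut, and the axes are right-handed (so a half turn about x gives the same grasp; the last joint's range is limited). The gripper opens to 85 mm and grips with 20 to 120 N. Pads are 22 mm wide; open, the fingers measure 114 mm over their backs; the gripper's body (76 mm by 85 mm) begins 54 mm behind the grasp point. The pads swing forward as they close: fully open they stand 13 mm farther back than shut.
Start: joints at [1.097, 0.423, 1.63, -0, 1.089, -0.019], TCP at [0.275, 0.561, 0.221] pointing down, gripper open.
Joint ranges: [-3, 3], [-0.9, 2.11], [0.09, 2.58], [-1.31, 4.45], [0.11, 2.69], [-2.54, 2.54]. Speed limits (rad/s): [2.39, 2.39, 3.01, 3.14, 3.14, 3.14].

INTERFACE

Orientations are given as a rotation vector (axis times angle).
In Python, from rig import manip gives the robot as it stands. The module is installed in compiled form; this text tells all that it offers. Calls block until the motion is done:
- manip.move_to(position, orientation): joint-space move of the TCP to a pose.
- manip.servo_line(position, orientation=None, rate=0.15): straight line of the TCP; orientation=None keeps the orientation; rate is the mean speed in m/s.
- manip.set_joints(angles): joint-space move.
- manip.command_gripper(opening, f_grip=None): finger opening in m; f_grip is the grip in N (None keeps the last); returns when the fingers have stopped.
- manip.hold(seconds).
- manip.solve_ik(position, orientation): joint angles nearest the present ones, or None.
- manip.camera(name): name is "scene" or "top"; returns a dict with "image" (384x512x3 uint8, red, green, blue), "fx", "fy", "cx", "cy" (pixels), "cam_to_world" (4x4, takes a point from camera to world coordinates). Camera axes: x right, y down, z forward; pixel columns grow to the right and rows downward; lengths in m; the calibration is good to about 2 mm. A picture is of the moment at which its call begins. There is no depth.
A pose or a line that the arm cannot do raises manip.IKError and nothing moves.
- manip.sign_off(): hands the job in, once; it reports no verdict.
Readings, each from a call of its own:
- manip.get_time(): time.
- manip.get_joint_positions(): joint angles.
- manip.get_joint_vel(): joint speeds.
- manip.get_tau(): joint torques, N m.
- manip.get_position(): TCP position.
- manip.get_ee_rot(): TCP orientation.
- manip.get_contact_force(): force on the tool from outside, world axes, zero at the start.
- manip.get_torque(): the same for the moment, N m.
- manip.get_width(): finger opening in m.
Only numpy, scipy, OpenCV 4.12 (cv2) and the standard library are available. Lean on these libraries where they do the work, as an engineer would, in place of code of your own. Each camera call takes 0.05 s, during which the arm holds its last target.

## Working session

There is one attempt and no reset: what is moved stays moved. The work goes in short steps, each a Python script; the robot and the scene stay as the last script left them, time stands still between calls to the robot, and variables do not carry over. Pictures are saved under pics/ and viewed, and the job is handed in when it is done.

```bash
mkdir -p pics; python3 - <<'E'
from rig import manip
import cv2,numpy as np
np.set_printoptions(precision=4,suppress=True)
for n in ("scene","top"):
    c=manip.camera(n); im=c["image"]
    cv2.imwrite(f"pics/{n}0.png",cv2.resize(im[:,:,::-1],(800,600),interpolation=cv2.INTER_CUBIC))
    cv2.imwrite(f"pics/{n}0_raw.png",im[:,:,::-1])
    print(n,c["fx"],c["fy"],c["cx"],c["cy"]);print(c["cam_to_world"])
print(manip.get_time(),manip.get_ee_rot(),manip.get_width())
E
```

```text
scene 419.3321624346643 419.3321624346643 256.5701336365885 192.84093025455093
[[-0.8497  0.2906 -0.44    1.2135]
 [ 0.5268  0.5025 -0.6855  0.9809]
 [ 0.0219 -0.8143 -0.5801  0.93  ]
 [ 0.      0.      0.      1.    ]]
top 367.71964553506166 367.71964553506166 251.72607040588628 192.34452629723998
[[-0.007  -0.997   0.0776  0.4816]
 [-1.      0.0072  0.0024  0.0223]
 [-0.003  -0.0776 -0.997   1.4557]
 [ 0.      0.      0.      1.    ]]
0.1 [ 0.3556  1.5415 -0.3578] 0.08514340497220971
```

View pics/scene0.png

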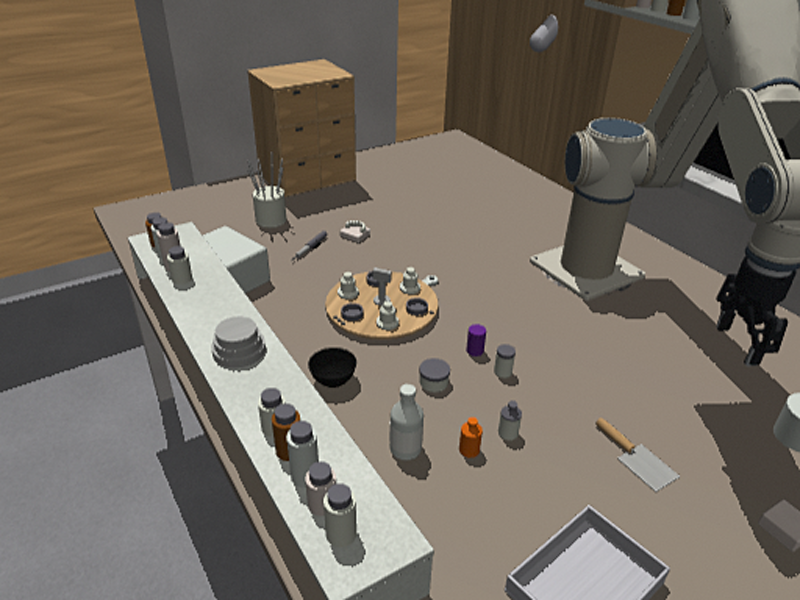

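View pics/top0.png

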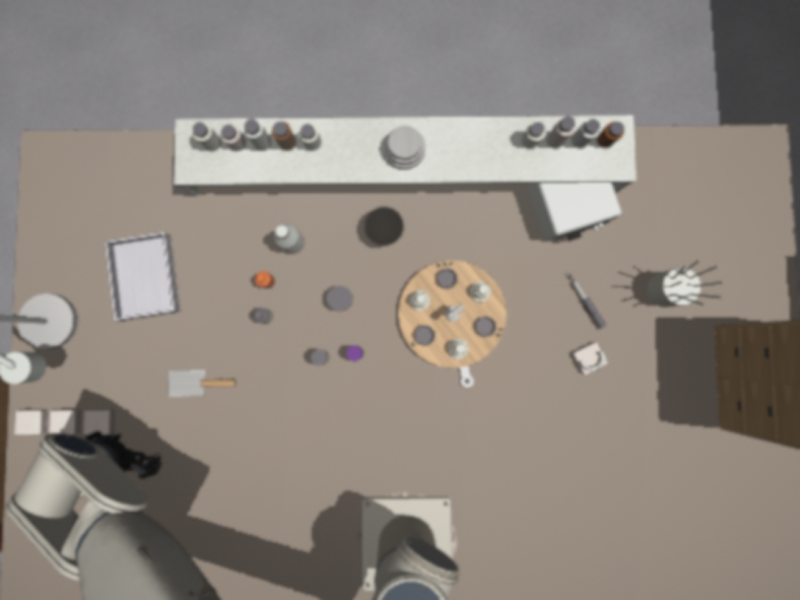

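Scene (800x600 px): the white flat jar is at (505,360) and its purple look-alike at (476,340). The squat jar, at (434,376), is too wide to be it. The white knob jar is at (511,420) and its orange look-alike at (471,437). In the top view the flat jar is at (318,357), the knob jar at (261,315) and the turntable centre at (453,313). I'll check the choice in close crops.

```bash
python3 - <<'E'
import cv2,numpy as np
s=cv2.imread("pics/scene0_raw.png");t=cv2.imread("pics/top0_raw.png")
a=cv2.resize(s[200:300,195:345],(750,500),interpolation=cv2.INTER_CUBIC)
b=cv2.resize(t[155:255,150:340],(798,420),interpolation=cv2.INTER_CUBIC)
d=cv2.resize(s[165:225,200:290],(780,520),interpolation=cv2.INTER_CUBIC)
e=cv2.resize(t[160:255,245:335],(568,600),interpolation=cv2.INTER_CUBIC)
for n,i in zip("abde",(a,b,d,e)): cv2.imwrite(f"pics/crop_{n}.png",i)
E
```

```text
(no output)
```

View pics/crop_a.png

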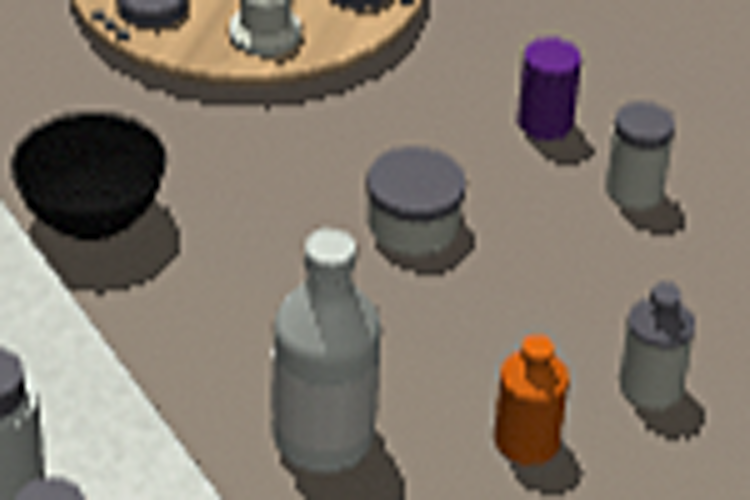

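View pics/crop_d.png

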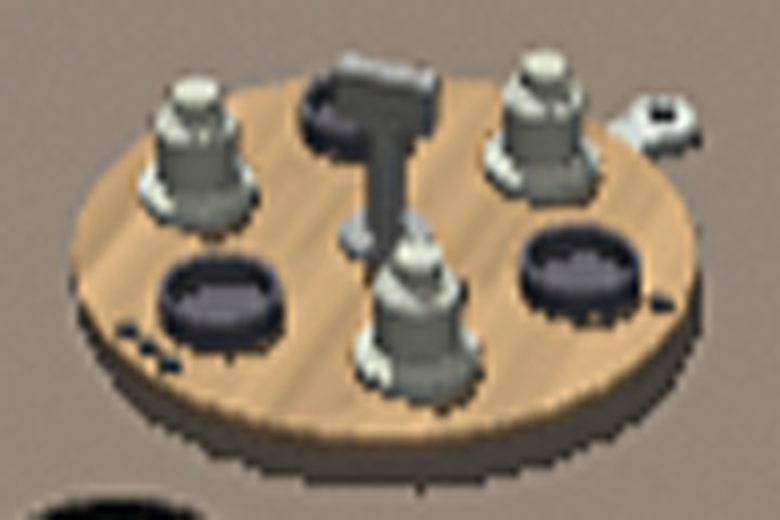

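View pics/crop_e.png

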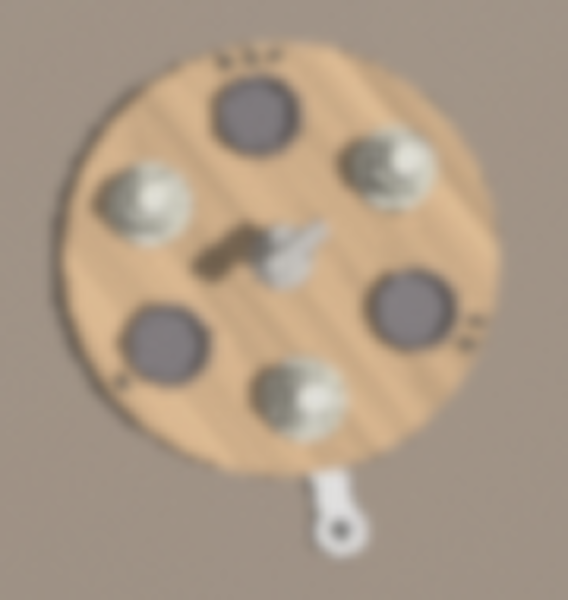

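Crops confirm the choices: white flat jar (scene crop 642,155) and white knob jar (658,345). In the top crop, the one-stud pocket is at (166,344), the two-stud pocket at (412,310), and the pointer dot at (340,528). Next I measure positions.

```bash
cat > h.py <<'E'
import cv2,numpy as np
from scipy.spatial.transform import Rotation as R
np.set_printoptions(precision=4,suppress=True)
K={"scene":(419.3321624,419.3321624,256.5701336,192.8409303),"top":(367.7196455,367.7196455,251.7260704,192.3445263)}
T={}
T["scene"]=None
def grab(n,save=None):
    from rig import manip
    c=manip.camera(n); 
    if save: cv2.imwrite(save,c["image"][:,:,::-1])
    return c
def ray(c,u,v,z):
    M=c["cam_to_world"]; d=M[:3,:3]@np.array([(u-c["cx"])/c["fx"],(v-c["cy"])/c["fy"],1.]); o=M[:3,3]
    return (o+d*(z-o[2])/d[2])[:2]
def proj(c,p):
    M=c["cam_to_world"]; q=M[:3,:3].T@(np.asarray(p,float)-M[:3,3])
    return np.array([c["fx"]*q[0]/q[2]+c["cx"],c["fy"]*q[1]/q[2]+c["cy"]])
def down(yaw):  # tool x -> -z ; tool y (jaws) -> direction yaw in world xy
    x=np.array([0,0,-1.]);y=np.array([np.cos(yaw),np.sin(yaw),0]);z=np.cross(x,y)
    return R.from_matrix(np.stack([x,y,z],1)).as_rotvec()
E
python3 - <<'E'
from h import *
c=grab("top","pics/top1.png"); im=c["image"].astype(int)
hsv=cv2.cvtColor(c["image"],cv2.COLOR_RGB2HSV)
wood=((im[:,:,0]-im[:,:,2]>50)&(hsv[:,:,0]<25)).astype(np.uint8)
wood[:160]=0;wood[245:]=0;wood[:,:240]=0;wood[:,340:]=0
cs,_=cv2.findContours(wood,cv2.RETR_EXTERNAL,cv2.CHAIN_APPROX_NONE); k=cv2.convexHull(max(cs,key=cv2.contourArea))
e=cv2.fitEllipse(k);print("disc",e, ray(c,*e[0],.022))
# dark lids etc
g=im.sum(2)/3; sat=im.max(2)-im.min(2)
print("pix lids", im[228,203],im[202,167],im[200,284],im[180,260],"stud",im[217,265])
dark=((g<125)&(sat<28)&(im[:,:,2]>=im[:,:,0]-3)).astype(np.uint8)
n,l,s,ce=cv2.connectedComponentsWithStats(dark)
for i in range(1,n):
    if 8<s[i,4]<900 and 140<ce[i][0]<345 and 150<ce[i][1]<260: print(i,s[i],ce[i],[ray(c,*ce[i],z) for z in(.0,.036,.062)])
E
```

```text
disc ((289.07159423828125, 200.55123901367188), (67.84881591796875, 68.3435287475586), 104.0812759399414) [ 0.56   -0.1198]
pix lids [122 118 122] [106 102 104] [120 107  93] [130 116 102] stud [144 125 106]
42 [282 174   8   9  52] [285.3269 177.6538] [array([ 0.6526, -0.1084]), array([ 0.6484, -0.1052]), array([ 0.6453, -0.1028])]
43 [210 184  14  14 162] [216.6296 190.4938] [array([0.6033, 0.1652]), array([0.6003, 0.1617]), array([0.5981, 0.1591])]
46 [163 198   8   8  51] [166.6863 201.5686] [array([0.5606, 0.3633]), array([0.5587, 0.3549]), array([0.5573, 0.3488])]
55 [271 210   5   8  14] [273.4286 213.3571] [array([ 0.511 , -0.0594]), array([ 0.5102, -0.0574]), array([ 0.5097, -0.0559])]
63 [199 225  10   8  59] [203.6441 228.339 ] [array([0.4539, 0.2163]), array([0.4546, 0.2115]), array([0.4551, 0.2081])]
```

```bash
python3 - <<'E'
from h import *
def seg(c,box,f,up=4):
    x0,y0,x1,y1=box
    p=cv2.resize(c["image"][y0:y1,x0:x1],None,fx=up,fy=up,interpolation=cv2.INTER_CUBIC).astype(int)
    m=f(p).astype(np.uint8)
    n,l,s,ce=cv2.connectedComponentsWithStats(m)
    i=1+np.argmax(s[1:,4]); 
    cs,_=cv2.findContours((l==i).astype(np.uint8),cv2.RETR_EXTERNAL,cv2.CHAIN_APPROX_NONE)
    k=max(cs,key=cv2.contourArea);h=cv2.convexHull(k);mo=cv2.moments(h)
    q=lambda v:(np.array(v)+.5)/up-.5
    ce=q([mo["m10"]/mo["m00"],mo["m01"]/mo["m00"]])+[x0,y0]
    return ce,s[i,:4]/up+[x0,y0,0,0],mo["m00"]/up**2
t=grab("top");s=grab("scene","pics/scene1.png")
dk=lambda th:(lambda p:(p.mean(2)<th)&(p.max(2)-p.min(2)<30))
grey=lambda p:(p[:,:,0]-p[:,:,2]<12)
for nm,c,box,f,z in [
 ("p1 top",t,(262,205,284,223),lambda p:(p[:,:,0]-p[:,:,2]<35),.036),
 ("p2 top",t,(302,200,320,218),lambda p:(p[:,:,0]-p[:,:,2]<35),.036),
 ("p3 top",t,(276,171,296,187),lambda p:(p[:,:,0]-p[:,:,2]<35),.036),
 ("dot top",t,(293,235,305,250),lambda p:(p[:,:,0]-p[:,:,2]<14)&(p.mean(2)>0),.011),
 ("flat top",t,(194,219,214,237),grey,.057),
 ("knob top",t,(158,192,177,211),grey,.057),
 ("p1 sc",s,(257,188,276,205),dk(90),.031),
 ("p3 sc",s,(216,192,235,207),dk(90),.031),
 ("flat lid sc",s,(314,218,334,245),lambda p:(p[:,:,0]-p[:,:,2]<12)&(p.mean(2)<107)&(np.arange(p.shape[0])[:,None]<4*12),.057),
 ("flat all sc",s,(314,218,334,240),lambda p:(p[:,:,0]-p[:,:,2]<12),.031),
 ("knob all sc",s,(316,254,337,279),lambda p:(p[:,:,0]-p[:,:,2]<12),.035),
 ]:
    r=seg(c,box,f); print(nm,r[0],r[1],round(r[2],1),"->",ray(c,*r[0],z))
E
```

```text
p1 top [271.0811 214.1448] [264.75 208.5   13.5   12.5 ] 131.4 -> [ 0.5073 -0.0483]
p2 top [310.0608 208.565 ] [303.5  202.75  14.    12.75] 137.6 -> [ 0.5277 -0.1989]
p3 top [285.4361 177.809 ] [279.25 171.75  13.5   13.  ] 134.9 -> [ 0.6478 -0.1056]
dot top [297.8718 241.245 ] [294.   235.     9.25  13.25] 91.2 -> [ 0.4015 -0.1528]
flat top [203.4295 228.1871] [198.   223.75  12.    10.  ] 93.6 -> [0.4556 0.2096]
knob top [166.9434 201.6063] [161.25 197.25  12.5    9.5 ] 93.1 -> [0.5574 0.349 ]
p1 sc [266.521  196.3829] [260.   191.25  13.75  11.25] 126.3 -> [ 0.5119 -0.0443]
p3 sc [225.105  199.8875] [218.25 194.5   14.5   12.  ] 133.9 -> [ 0.6528 -0.1011]
flat lid sc [323.1471 225.2642] [317.5  220.75  12.5    9.25] 95.2 -> [0.4595 0.2124]
flat all sc [322.6778 229.9665] [316.5  220.25  13.5   19.75] 221.2 -> [0.4538 0.2077]
knob all sc [326.16   268.2314] [319.   256.25  15.    22.75] 266.2 -> [0.5588 0.3522]
```

```bash
python3 - <<'E'
import cv2
s=cv2.imread("pics/scene1.png");t=cv2.imread("pics/top1.png")
a=cv2.resize(s[215:285,310:345],(300,600),interpolation=cv2.INTER_NEAREST)
b=cv2.resize(t[190:240,155:215],(480,400),interpolation=cv2.INTER_NEAREST)
import numpy as np
o=np.zeros((600,790,3),np.uint8);o[:,:300]=a;o[:400,305:785]=b
cv2.imwrite("pics/crop_f.png",o)
E
```

```text
(no output)
```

View pics/crop_f.png

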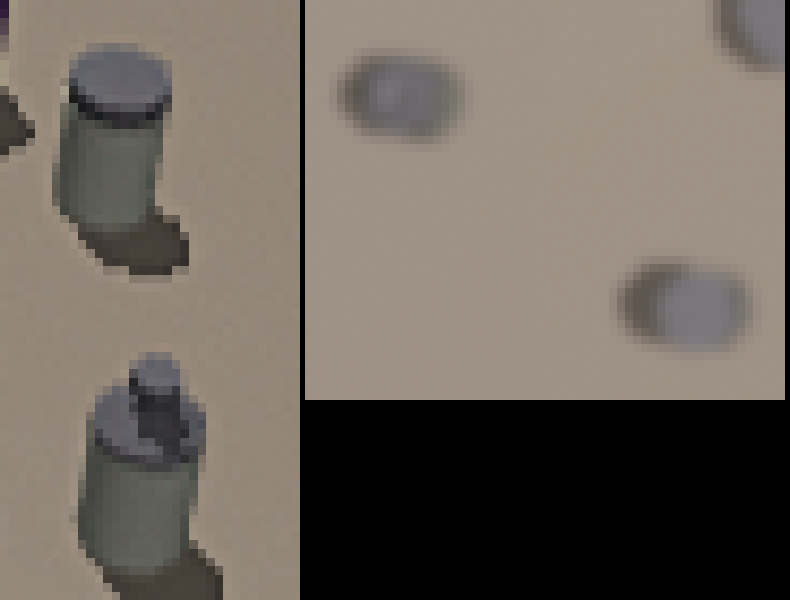

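Top and scene estimates differ by a steady offset of about (4.5, 4.5) mm, i.e. calibration. I'll start from the mean, centre the jar by gripping it along two crossed directions, then use the held jar as a reference for both cameras. Reach first.

```bash
python3 - <<'E'
from h import *
from rig import manip
s=grab("scene");t=grab("top")
print("knob sc",ray(s,327.6,257.9,.078),ray(s,327.0,264.1,.052),"flat sc",ray(s,323.5,223.6,.062))
print("knob top rim",ray(t,(406-305)/8+154.5,(95)/8+189.5,.052),"knob",ray(t,(395-305)/8+154.5,88/8+189.5,.078),"flat",ray(t,204.0,228.0,.062))
ax=np.array([.5632,-.1154]);a=np.radians(127.8)
P=lambda an:ax+.088*np.array([np.cos(an),np.sin(an)])
d=np.degrees
for nm,p,z,yaws in [("flat",[.4576,.21],.045,(0,30,37.8,60,90)),("p1",P(a),.2,(37.8,)),("p1",P(a),.07,(37.8,)),("knob",[.557,.35],.045,(0,-22,60,90,135)),("p2",P(a+2*np.pi/3),.07,(-22.2,)),("bar0",ax,.1,(37.8,)),("bar1",ax,.1,(-17.5,))]:
    for y in yaws:
        for k in (0,180,-180):
            q=manip.solve_ik([*p,z],down(np.radians(y+k)))
            if q is not None: print(nm,y+k,np.round(q,2)); 
E
```

```text
knob sc [0.5602 0.3525] [0.5584 0.3524] flat sc [0.4574 0.2108]
knob top rim [0.5585 0.3495] knob [0.5604 0.3486] flat [0.4564 0.2067]
flat 0 [ 0.41  0.53  1.99 -0.    0.62  0.41]
flat 30 [ 0.41  0.53  1.99  0.    0.62 -0.12]
flat 37.8 [ 0.41  0.53  1.99 -0.    0.62 -0.25]
flat 60 [ 0.41  0.53  1.99 -0.    0.62 -0.64]
flat 240 [ 0.41  0.53  1.99 -0.    0.62  2.5 ]
flat -120 [0.41 0.53 1.99 0.   0.62 2.5 ]
flat 90 [ 0.41  0.53  1.99 -0.    0.62 -1.16]
flat 270 [ 0.41  0.53  1.99 -0.    0.62  1.98]
flat -90 [ 0.41  0.53  1.99 -0.    0.62  1.98]
p1 37.8 [-0.11  0.28  1.9  -0.    0.96 -0.77]
p1 217.8 [-0.11  0.28  1.9   0.    0.96  2.37]
p1 -142.2 [-0.11  0.28  1.9  -0.    0.96  2.37]
p1 37.8 [-0.11  0.49  1.97 -0.    0.68 -0.77]
p1 217.8 [-0.11  0.49  1.97  0.    0.68  2.37]
p1 -142.2 [-0.11  0.49  1.97 -0.    0.68  2.37]
knob 0 [ 0.54  0.69  1.64 -0.    0.81  0.54]
knob -22 [ 0.54  0.69  1.64 -0.    0.81  0.93]
knob 158 [ 0.54  0.69  1.64 -0.    0.81 -2.21]
knob -202 [ 0.54  0.69  1.64 -0.    0.81 -2.21]
knob 60 [ 0.54  0.69  1.64 -0.    0.81 -0.5 ]
knob 90 [ 0.54  0.69  1.64 -0.    0.81 -1.03]
knob 270 [ 0.54  0.69  1.64 -0.    0.81  2.11]
knob -90 [ 0.54  0.69  1.64 -0.    0.81  2.11]
knob 135 [ 0.54  0.69  1.64 -0.    0.81 -1.81]
knob 315 [ 0.54  0.69  1.64 -0.    0.81  1.33]
knob -45 [ 0.54  0.69  1.64 -0.    0.81  1.33]
p2 -22.2 [-0.38  0.55  1.85 -0.    0.74  0.01]
bar0 37.8 [-0.22  0.52  1.82 -0.    0.81 -0.88]
bar0 217.8 [-0.22  0.52  1.82  0.    0.81  2.26]
bar0 -142.2 [-0.22  0.52  1.82 -0.    0.81  2.26]
bar1 -17.5 [-0.22  0.52  1.82 -0.    0.81  0.08]
```

```bash
python3 - <<'E'
from h import *
from rig import manip
m=manip; p=[.4572,.2093]; d=np.radians
t0=m.get_time()
m.move_to([*p,.17],down(d(-52.2)))
m.servo_line([*p,.045],rate=.12)
print(m.get_contact_force(),m.get_time()-t0)
m.command_gripper(.034,20)
print("w",m.get_width(),m.get_contact_force(),m.get_position())
m.command_gripper(.075)
m.move_to([*p,.045],down(d(37.8)))
m.command_gripper(.034,20); print("w",m.get_width(),m.get_contact_force(),m.get_position())
m.command_gripper(.030,40)
m.servo_line([*p,.155],rate=.15)
print(m.get_width(),m.get_contact_force(),m.get_position(),m.get_time())
grab("scene","pics/s2.png");grab("top","pics/t2.png")
E
python3 - <<'E'
import cv2,numpy as np
s=cv2.imread("pics/s2.png");t=cv2.imread("pics/t2.png")
o=np.hstack([cv2.resize(s[150:270,280:380],(400,480),interpolation=cv2.INTER_CUBIC),cv2.resize(t[180:280,160:240],(384,480),interpolation=cv2.INTER_CUBIC)])
cv2.imwrite("pics/c2.png",o)
E
```

```text
[-0.1613  0.4322 -0.2276] 2.675
w 0.037671233845928305 [-0.2858  0.9431  6.1205] [0.4576 0.2095 0.0454]
w 0.03730131826263845 [-0.1872 -0.1384  3.0286] [0.4572 0.2093 0.0452]
0.0360401663839637 [-1.3644 -0.3816 -2.2661] [0.4566 0.209  0.1543] 6.8917
```

View pics/c2.png

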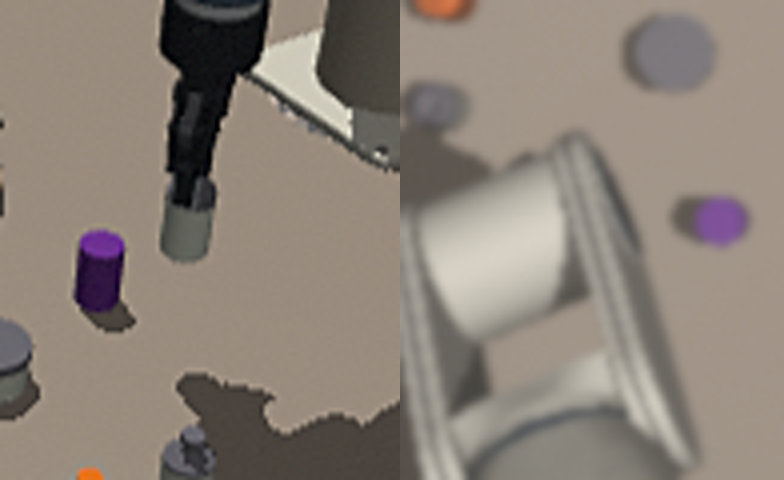

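The flat jar is held upright (crop 188,220) and nothing else has moved. I'll compare its known pose with its pixels to correct the scene camera.

```bash
python3 - <<'E'
from h import *
from rig import manip
c=grab("scene");im=c["image"].astype(int)
p=manip.get_position()
th=np.linspace(0,2*np.pi,72)
def cyl(z0,z1,r=.0195):
    pts=[proj(c,[p[0]+r*np.cos(a),p[1]+r*np.sin(a),z]) for a in th for z in (z0,z1)]
    return np.array(pts)
zb=p[2]-.045
q=cyl(zb,zb+.062);print("pred u",q[:,0].min(),q[:,0].max(),"v",q[:,1].min(),q[:,1].max())
low=cyl(zb+.002,zb+.02);print("pred lower u",low[:,0].min(),low[:,0].max())
g=im.mean(2);gr=im[:,:,0]-im[:,:,2]
for v in range(203,218): print(v,"".join("%4d"%x for x in gr[v,316:338]))
E
```

```text
pred u 318.90037956170283 333.69218624257655 v 192.4951848207835 215.6774842979258
pred lower u 318.96807605568586 331.98354860588535
203   28  28  29  29  27   6   5   6   6   7   6   6   4   6   6   5   5  20  30  28  28  28
204   27  26  27  29  25   6   3   6   7   6   6   7   8   6   7   6   2  22  29  29  28  27
205   27  27  27  29  20   4   5   5   7   6   7   7   7   6   7   6   3  26  29  28  27  29
206   27  27  26  29  12   4   5   6   7   6   6   7   8   7   7   5   2  30  28  28  28  28
207   26  28  27  30  11   4   5   5   6   6   7   7   7   5   7   6   8  30  28  28  27  27
208   26  27  27  31  12   5   5   6   6   8   7   8   6   5   8   5   8  30  28  28  28  28
209   27  27  27  30   8   4   5   6   7   8   7   6   6   8   8   4  14  30  27  28  28  28
210   27  26  28  25   4   3   6   6   7   5   9   6   6   8   5   4  20  28  28  28  28  26
211   28  26  29  28   4   3   6   7   7   7   5   6   7   7   6   4  22  27  27  26  27  26
212   27  27  28  30   8   4   6   7   6   7   7   6   7   8   5   3  27  27  28  28  26  27
213   27  25  27  29  25   4   4   5   5   7   7   5   8   7   5   6  29  28  27  26  27  27
214   27  27  26  28  29  24   8   4   5   6   3   7   5   3  11  25  28  27  27  27  26  27
215   27  27  26  26  28  28  24  18  20   8   7  14  12  22  24  28  28  28  27  26  27  25
216   27  27  28  27  26  27  27  26  28  24  23  25  25  28  27  28  26  26  26  27  27  27
217   27  26  26  26  26  27  27  26  27  28  27  29  27  26  27  27  26  26  27  27  26  27
```

Predicted and observed edges agree within 0.3 px, about 0.6 mm, so I trust the scene camera most. Next: hover above pocket one and compare the jar and cup directly.

```bash
python3 - <<'E'
from h import *
from rig import manip as m
p=[.5110,-.0450];d=np.radians
m.servo_line([.4572,.2093,.2],rate=.2)
m.move_to([*p,.2],down(d(37.8)))
m.servo_line([*p,.095],rate=.15)
print(m.get_position(),m.get_contact_force(),m.get_time())
c=grab("scene","pics/s3.png")
t=grab("top","pics/t3.png")
q=m.get_position()
import pickle;pickle.dump((c,t,q),open("c3.pkl","wb"))
o=np.hstack([cv2.resize(c["image"][150:220,225:305,::-1],(480,420),interpolation=cv2.INTER_CUBIC),cv2.resize(t["image"][160:250,250:335,::-1],(302,320),interpolation=cv2.INTER_CUBIC)[:420]]) if 0 else cv2.resize(c["image"][140:230,215:305,::-1],(600,600),interpolation=cv2.INTER_CUBIC)
cv2.imwrite("pics/c3.png",o)
E
```

```text
[ 0.5116 -0.0446  0.0956] [ 0.3141 -0.1805 -1.2324] 9.2833
```

View pics/c3.png

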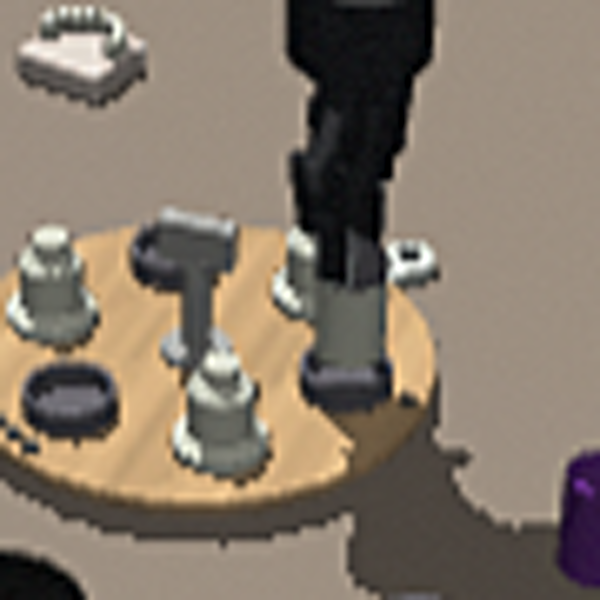

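```bash
python3 - <<'E'
from h import *
import pickle
c,t,q=pickle.load(open("c3.pkl","rb"));im=c["image"].astype(int)
print(q,"jar base",proj(c,[q[0],q[1],q[2]-.045]),"z.07",proj(c,[q[0],q[1],.07]),"cup .031",proj(c,[q[0],q[1],.031]),".022",proj(c,[q[0],q[1],.022]))
th=np.linspace(0,2*np.pi,90)
def ext(z0,z1,r):
    a=np.array([proj(c,[q[0]+r*np.cos(x),q[1]+r*np.sin(x),z]) for x in th for z in(z0,z1)]);return a.min(0),a.max(0)
print("cup ext if under jar",ext(.022,.038,.026)); print("jar low ext",ext(q[2]-.043,q[2]-.02,.0195))
for v in range(182,204): print(v,"".join("%4d"%x for x in im[v,257:278].mean(1)),"|","".join("%3d"%x for x in (im[v,257:278,0]-im[v,257:278,2])))
E
```

```text
[ 0.5119 -0.0449  0.096 ] jar base [266.6253 191.8312] z.07 [266.8139 187.5361] cup .031 [266.4291 196.2989] .022 [266.342  198.2845]
cup ext if under jar (array([259.2581, 190.6383]), array([273.6245, 202.5307]))
jar low ext (array([261.2693, 183.1121]), array([272.2976, 194.5202]))
182  222  66  77  94 102  85  66  67  50  29  80  35  43  39  50  44 170 101  63  70  71 |   8  6  7  7  7  7  2 -1 -4 -4 -5 -3 -4 -4 -1 -4 49 11 -2  1 -1
183  231 203  89  83  98  84  80  89  68  82  74  58  61  92  90  74 144 162  93 125 127 |  12  9  4  6  7  6  4  4  3  4  0  2  1  5  4 -2 73 80 37 21 23
184  231 237 129 116 111  87  79  87  90  97  94  93  94 103  95  79 138 178 163 146 145 |   9 15 11  7  7  5  7  6  8  6  6  9  7  7  6 -5 65 94 84 35 27
185  141 189 222 128 125  89  77  87  94  96 100 101 102  98  92  76 164 176 178 167 140 |  -2 12  9  9  9  7  4  6  7  8  6  6  7  6  4 -7 83 91 90 78 24
186   64 112 155 106 119  89  79  88  93  96  98 101 100  98  92  71 178 176 170 174 162 |   8  0  4  6  7  4  6  6  6  6  7  6  6  7  4 -8 92 89 84 89 61
187  141  68  70  84 102  81  80  88  94
[... 1894 characters left out ...]
44  60  88 133 |  85 88 96 37 -9 -6 -8 -3 -2 -1 -3 -2 -4 -3 -7-11 22 74 16 28 61
200  181 178 181 168  57  58  38  41  45  45  44  45  44  43  60  64  82  88  40  36  71 |  86 88 90 85 24  7 -8 -7 -4 -4 -5 -4 -7 -9 13 20 42 46  7 -2 28
201  178 175 177 185 155 160  58  50  48  52  50  59  60  48  86  84  89  89  76  75  76 |  87 86 86 91 76 77 24  8  0  2  1 14 11 11 39 43 46 43 35 35 39
202  175 173 174 176 175 177 155  72  70  74  79  84  88  80  91  91  88  87  86  84  79 |  85 86 86 87 86 87 82 35 31 34 37 41 39 40 47 44 44 42 43 43 41
203  174 174 174 171 167 169 179 159  78  77  87  91  90  90  90  89  85  86  83  84  68 |  84 86 84 85 82 82 88 80 39 41 44 46 47 47 46 44 42 43 41 42 33
```

Cup and jar line up: cup centre u=266.4 against a predicted 266.44, jar about 0.3 px to the right. I'll lower in force-checked steps with a small correction.

```bash
python3 - <<'E'
from h import *
from rig import manip as m
print(m.get_position())
p=[.5116,-.0454]
for z in (.088,.083,.079,.076,.073,.071,.0695):
    m.servo_line([*p,z],rate=.05); f=m.get_contact_force(); print(z,m.get_position(),f,m.get_torque())
    if f[2]>8: break
m.hold(.1)
c=grab("scene","pics/s4.png"); print(m.get_time())
cv2.imwrite("pics/c4.png",cv2.resize(c["image"][140:230,215:305,::-1],(600,600),interpolation=cv2.INTER_CUBIC))
E
```

```text
[ 0.5119 -0.0449  0.096 ]
0.088 [ 0.5115 -0.0454  0.0879] [ 0.4625 -1.5509 -1.4049] [-0.0054 -0.0068  0.0318]
0.083 [ 0.5123 -0.0456  0.0832] [-0.1839 -0.036   2.5187] [-0.0197 -0.1021 -0.0038]
0.079 [ 0.5143 -0.0457  0.0807] [ 1.3025  0.318  13.6714] [ 0.2684 -0.3247  0.0353]
10.325
```

View pics/c4.png

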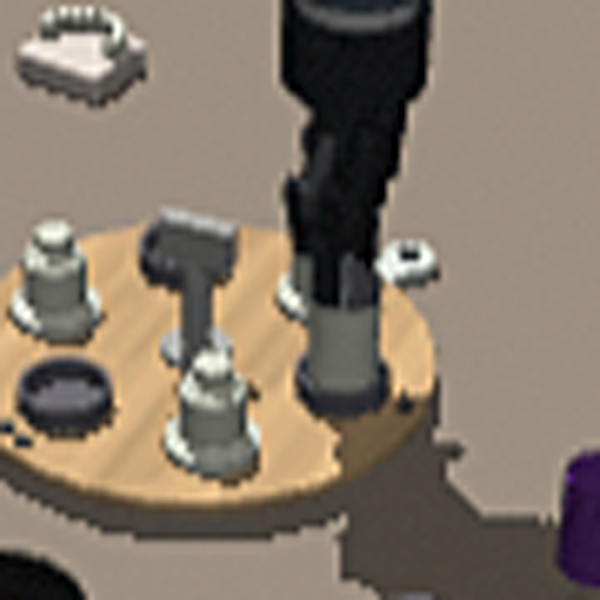

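The jar touched the rim (13.7 N), slightly off, and the turntable turned a little (near pot moved from u≈222 to 212 in the crop). I'll lift clear and re-measure.

```bash
python3 - <<'E'
from h import *
from rig import manip as m
p=[.5116,-.0454]
m.servo_line([*p,.100],rate=.06); m.hold(.2)
c=grab("scene","pics/s5.png");t=grab("top","pics/t5.png");q=m.get_position();print(q,m.get_contact_force(),m.get_time(),m.get_width(),m.get_ee_rot()-down(np.radians(37.8)))
import pickle;pickle.dump((c,t,q),open("c5.pkl","wb"))
a=cv2.resize(c["image"][160:220,215:295,::-1],(800,600),interpolation=cv2.INTER_CUBIC)
b=cv2.resize(t["image"][160:255,245:335,::-1],(568,600),interpolation=cv2.INTER_CUBIC)
cv2.imwrite("pics/c5.png",a);cv2.imwrite("pics/c5t.png",b)
E
```

```text
[ 0.5114 -0.0454  0.0997] [-0.2376 -0.3681 -0.7617] 11.125 0.03613907630739025 [-0.0002  0.0006 -0.0002]
```

View pics/c5.png

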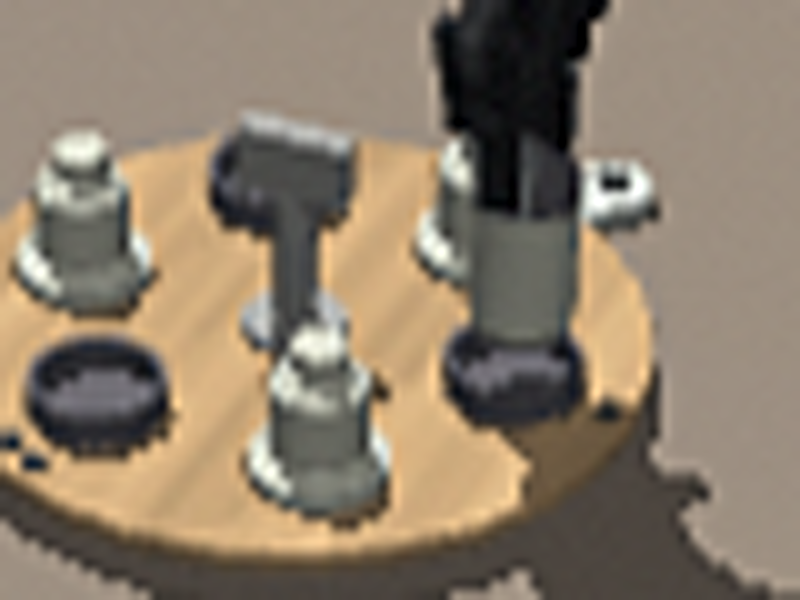

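View pics/c5t.png

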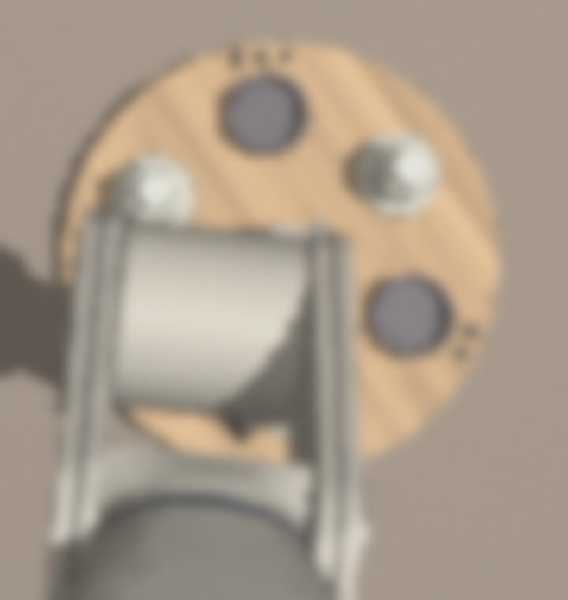

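```bash
cat >> h.py <<'E'
def seg(c,box,f,up=4):
    x0,y0,x1,y1=box
    p=cv2.resize(c["image"][y0:y1,x0:x1],None,fx=up,fy=up,interpolation=cv2.INTER_CUBIC).astype(int)
    m=f(p).astype(np.uint8)
    n,l,s,ce=cv2.connectedComponentsWithStats(m)
    i=1+np.argmax(s[1:,4]); 
    cs,_=cv2.findContours((l==i).astype(np.uint8),cv2.RETR_EXTERNAL,cv2.CHAIN_APPROX_NONE)
    h=cv2.convexHull(max(cs,key=cv2.contourArea));mo=cv2.moments(h)
    q=lambda v:(np.array(v)+.5)/up-.5
    return q([mo["m10"]/mo["m00"],mo["m01"]/mo["m00"]])+[x0,y0],s[i,:4]/up+[x0-.4,y0-.4,0,0],mo["m00"]/up**2
notwood=lambda p:(p[:,:,0]-p[:,:,2]<35)
dk=lambda th:(lambda p:(p.mean(2)<th)&(p.max(2)-p.min(2)<35))
def ext(c,xy,z0,z1,r):
    a=np.array([proj(c,[xy[0]+r*np.cos(x),xy[1]+r*np.sin(x),z]) for x in np.linspace(0,6.283,90) for z in(z0,z1)]);return np.r_[a.min(0),a.max(0)-a.min(0)]
E
python3 - <<'E'
from h import *
import pickle
c,t,q=pickle.load(open("c5.pkl","rb"))
c0={**c,"image":cv2.imread("pics/scene1.png")[:,:,::-1]}
t0={**t,"image":cv2.imread("pics/top1.png")[:,:,::-1]}
for nm,cc in(("old",c0),("new",c)):
    for k,b,f in(("p1",(256,187,277,205),dk(120)),("p3",(214,190,235,207),notwood)):
        r=seg(cc,b,f);print(nm,k,*r,ray(cc,*r[0],.0305))
for nm,cc in(("old",t0),("new",t)):
    for k,b in(("p2",(300,200,319,219)),("p3",(276,170,296,188))):
        r=seg(cc,b,notwood);print(nm,k,r[0],r[2],ray(cc,*r[0],.036))
print("jar low pred",ext(c,q,q[2]-.043,q[2]-.02,.0195))
print("cup p1 ext if at jar",ext(c,q,.022,.038,.026))
E
```

```text
old p1 [266.5512 196.2424] [259.6  190.35  14.    12.  ] 136.0 [ 0.5109 -0.0455]
old p3 [225.1345 199.716 ] [217.85 193.35  14.5   13.25] 146.8125 [ 0.6519 -0.1025]
new p1 [265.6159 194.1729] [257.6  186.6   15.5   16.75] 214.90625 [ 0.5068 -0.0582]
new p3 [224.4084 199.0816] [217.35 193.1   14.25  12.25] 141.8125 [ 0.6523 -0.1072]
old p2 [310.0787 208.5837] 137.59375 [ 0.5276 -0.1989]
old p3 [285.4345 177.79  ] 134.96875 [ 0.6478 -0.1056]
new p2 [309.5302 209.598 ] 139.90625 [ 0.5237 -0.1967]
new p3 [286.6269 177.6613] 135.1875 [ 0.6483 -0.1102]
jar low pred [261.3475 182.1766  11.0404  11.4086]
cup p1 ext if at jar [259.3077 190.535   14.3616  11.8859]
```

The table turned −3.0° towards self-alignment; remaining radial offset is small. I'll retry the insertion with light pressure and small lateral probing.

```bash
cat > ins.py <<'E'
from h import *
from rig import manip as m
def insert(p,ang,z0=.086,zend=.0700,fmax=14):
    """lower; if blocked, probe radial/tangential offsets with light push"""
    r=np.array([np.cos(ang),np.sin(ang)]);t=np.array([-r[1],r[0]])
    p=np.array(p[:2])
    for k,(dr,dt) in enumerate([(0,0),(.0015,0),(-.0015,0),(.003,0),(-.003,0),(0,.002),(0,-.002)]):
        q=p+dr*r+dt*t
        m.servo_line([*q,z0],rate=.08)
        z=z0;ok=True
        while z>zend+1e-6:
            z=max(zend,z-.003); m.servo_line([*q,z],rate=.05)
            f=m.get_contact_force();a=m.get_position()
            if f[2]>fmax:
                ok=a[2]<zend+.004;break
        print(k,dr,dt,"z",z,a,f,m.get_torque(),"ok",ok,m.get_time())
        if ok: return q
    return None
E
python3 - <<'E'
from ins import *
q=insert([.5116,-.0458],np.radians(124.8))
c=grab("scene","pics/s6.png")
cv2.imwrite("pics/c6.png",cv2.resize(c["image"][160:220,215:295,::-1],(800,600),interpolation=cv2.INTER_CUBIC))
E
```

```text
0 0 0 z 0.07 [ 0.5116 -0.0458  0.07  ] [ 0.7148  0.321  -1.2818] [-0.0599 -0.0193  0.0063] ok True 12.95
```

View pics/c6.png

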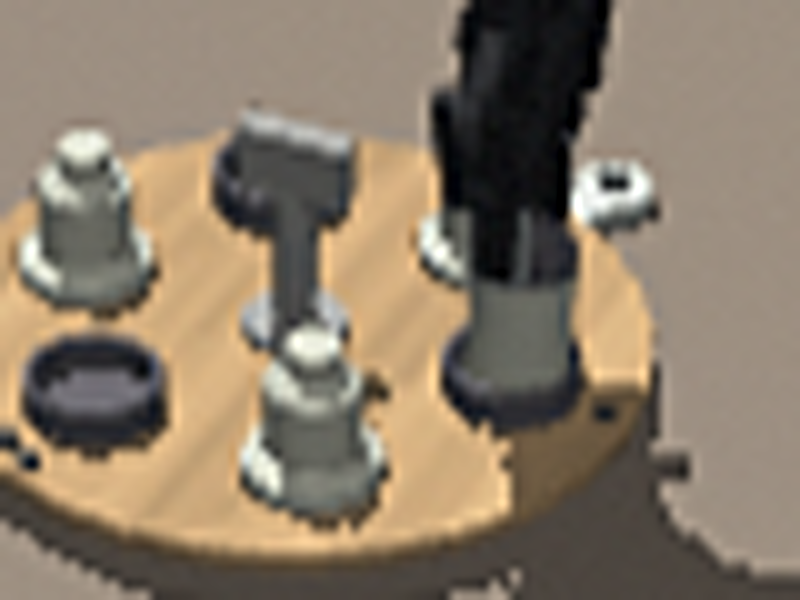

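It slid in at z=0.070 without force. Next: lower to floor contact, release, lift away.

```bash
python3 - <<'E'
from ins import *
p=m.get_position()[:2]; p=[.5116,-.0458]
for z in (.069,.068,.067,.066):
    m.servo_line([*p,z],rate=.05);f=m.get_contact_force();print(z,m.get_position(),f)
    if f[2]>3:break
m.command_gripper(.055); print(m.get_width(),m.get_contact_force())
m.servo_line([*p,.14],rate=.15)
m.move_to([.557,.3505,.19],down(np.radians(-112.2+0+180)))
print(m.get_time())
c=grab("scene","pics/s7.png");t=grab("top","pics/t7.png")
cv2.imwrite("pics/c7.png",cv2.resize(c["image"][160:220,215:295,::-1],(800,600),interpolation=cv2.INTER_CUBIC))
cv2.imwrite("pics/c7t.png",cv2.resize(t["image"][160:255,245:335,::-1],(568,600),interpolation=cv2.INTER_CUBIC))
E
```

```text
0.069 [ 0.5122 -0.0459  0.0697] [-0.6134 -0.2055  5.2526]
0.05529613186171146 [ 0.7789  0.6218 -0.0106]
15.6917
```

View pics/c7.png

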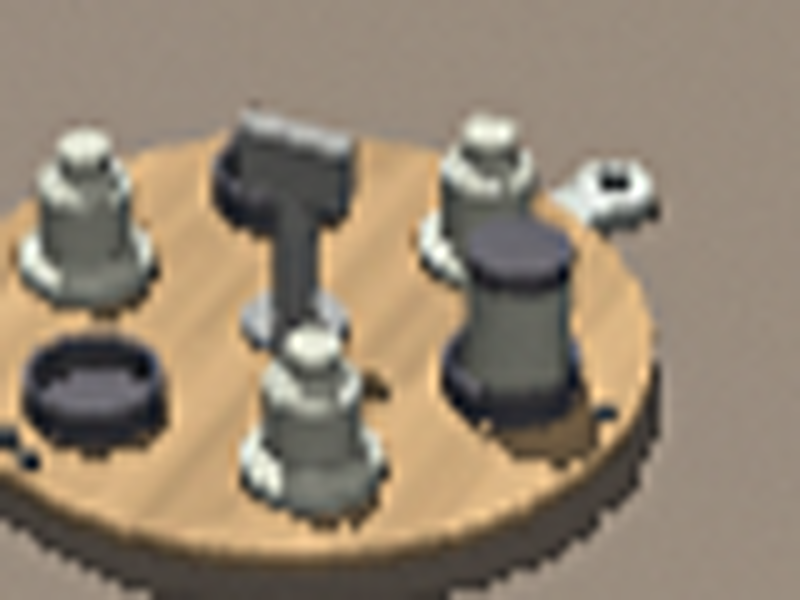

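View pics/c7t.png

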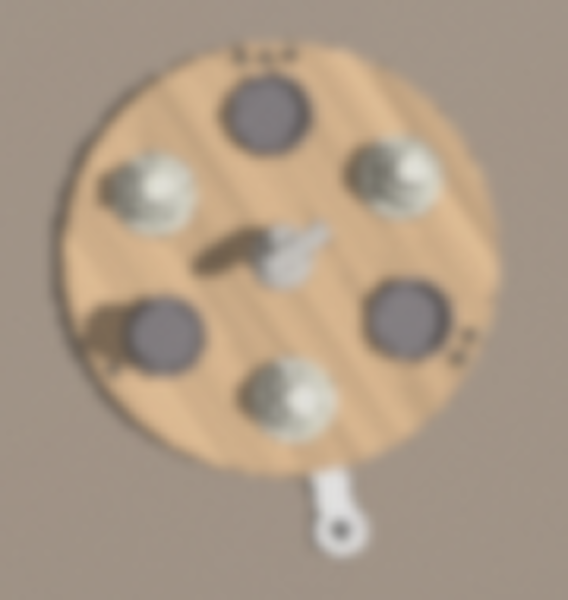

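The flat jar stands upright in pocket one (scene crop 520,310; top crop 165,337). Its known position matches the top-camera values, so I'll use the top camera for pocket two.

```bash
python3 - <<'E'
from ins import *
t=grab("top")
r2=seg(t,(300,200,319,220),notwood);r3=seg(t,(276,170,296,188),notwood)
p2=ray(t,*r2[0],.036);p3=ray(t,*r3[0],.036)
v=p2-p3;a=np.arctan2(v[1],v[0]) # direction p3->p2
# p2 at A+240? p1=A,p2=A+120,p3=A+240: p2-p3 direction = A-90+... 
for A in np.radians([120.]):
    pass
f=lambda A:np.array([np.cos(A+2.0944)-np.cos(A+4.1888),np.sin(A+2.0944)-np.sin(A+4.1888)])
d0=np.arctan2(*f(0)[::-1]); A=(a-d0)%(2*np.pi)
ax=(p2+p3)/2-.088*np.array([np.cos(A+np.pi),np.sin(A+np.pi)])*.5
print("p2",p2,"p3",p3,"dist",np.linalg.norm(v),"A",np.degrees(A),"axis",ax,"p1pred",ax+.088*np.array([np.cos(A),np.sin(A)]))
d=np.radians;yt=np.degrees(A)+120-90-180  # tangential yaw
print("yaw",yt)
p=[.5590,.3503]
m.move_to([*p,.17],down(d(yt+90)))
m.command_gripper(.075)
m.servo_line([*p,.045],rate=.12)
m.command_gripper(.034,20);print(m.get_width(),m.get_contact_force())
m.command_gripper(.075)
m.move_to([*p,.045],down(d(yt)))
m.command_gripper(.034,20);print(m.get_width(),m.get_contact_force())
m.command_gripper(.030,40)
m.servo_line([*p,.20],rate=.2);print(m.get_width(),m.get_position(),m.get_time())
c=grab("scene","pics/s8.png")
cv2.imwrite("pics/c8.png",cv2.resize(c["image"][160:300,260:400,::-1],(600,600),interpolation=cv2.INTER_CUBIC))
E
```

```text
p2 [ 0.522  -0.1963] p3 [ 0.6485 -0.1123] dist 0.15180422379590927 A 123.59898373287554 axis [ 0.5609 -0.1176] p1pred [ 0.5122 -0.0443]
yaw -26.401016267124476
0.034198366698717404 [0.5385 3.1392 4.7392]
0.0339307400623002 [-2.4166  2.1741  5.8708]
0.030104155648851733 [0.5582 0.3498 0.1986] 21.6
```

View pics/c8.png

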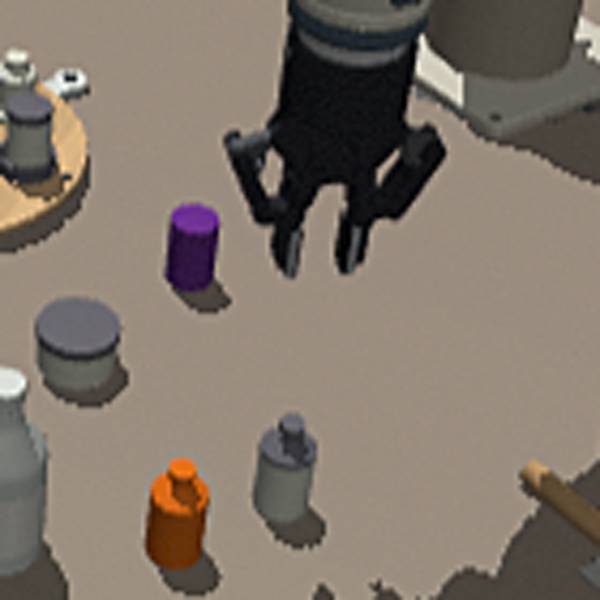

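The gripper rose empty, with the knob jar still standing at crop (285,475). I'll move aside and re-measure it.

```bash
python3 - <<'E'
from ins import *
m.command_gripper(.085)
m.move_to([.45,.30,.25],down(np.radians(-26.4)))
c=grab("scene","pics/s9.png");t=grab("top","pics/t9.png");print(m.get_time(),m.get_width())
a=cv2.resize(c["image"][240:290,300:350,::-1],(400,400),interpolation=cv2.INTER_NEAREST)
b=cv2.resize(t["image"][180:230,145:195,::-1],(400,400),interpolation=cv2.INTER_NEAREST)
cv2.imwrite("pics/c9.png",np.hstack([a,b]))
E
```

```text
22.9167 0.08520457221817773
```

View pics/c9.png

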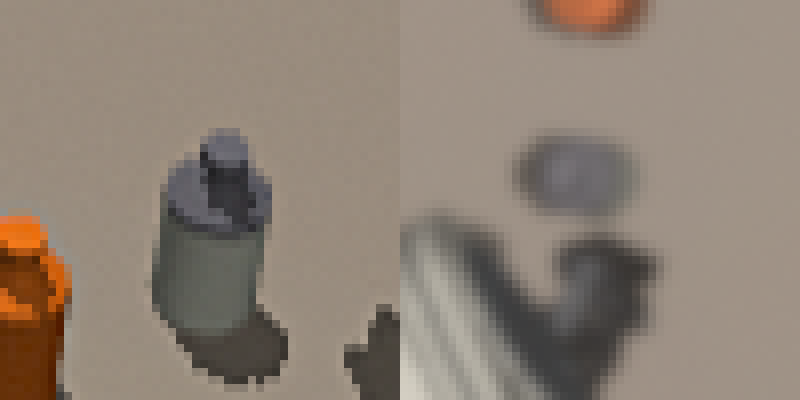

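The jar hasn't moved: knob top is still at scene (327.6,257.9). Width 34 mm with a 5 N upward force means the pads bore on the cone's edge and slipped, so I'll grip 8 mm lower.

```bash
python3 - <<'E'
from ins import *
d=np.radians;yt=-26.4
p=[.5590,.3500]
m.command_gripper(.075)
m.move_to([*p,.15],down(d(yt)))
m.servo_line([*p,.037],rate=.12);print(m.get_position(),m.get_contact_force())
m.command_gripper(.034,20);print(m.get_width(),m.get_contact_force(),m.get_torque(),m.get_time())
c=grab("scene","pics/s10.png")
cv2.imwrite("pics/c10.png",cv2.resize(c["image"][230:290,290:370,::-1],(800,600),interpolation=cv2.INTER_NEAREST))
E
```

```text
[0.5596 0.3504 0.0378] [-0.6123 -0.1176 -0.1432]
0.037928759655158205 [-0.3912 -0.4016  5.4843] [ 0.0552  0.217  -0.0517] 25.3583
```

View pics/c10.png

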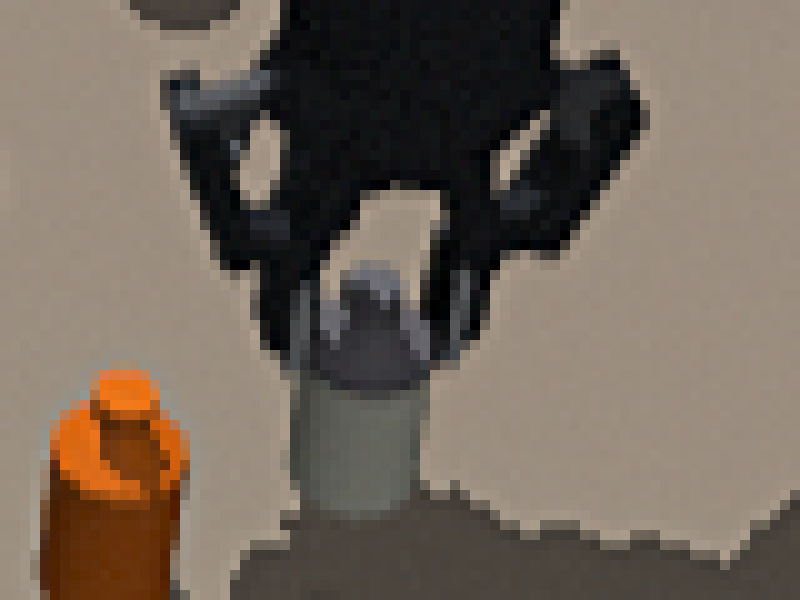

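```bash
python3 - <<'E'
from h import *
from rig import manip as m
c=grab("scene")
for z in (.17,.18,.19,.2,.21): print("pic8",z,proj(c,[.5582,.3498,z]))
for z in (0,.016,.03,.04,.05,.06,.078): print("now",z,proj(c,[.5592,.3500,z]))
print(m.get_position(),m.get_joint_positions(),m.get_ee_rot())
E
```

```text
pic8 0.17 [331.5274 233.0029]
pic8 0.18 [331.983  230.2507]
pic8 0.19 [332.4432 227.4707]
pic8 0.2 [332.908  224.6625]
pic8 0.21 [333.3776 221.8257]
now 0 [324.2073 276.0831]
now 0.016 [324.8268 272.3322]
now 0.03 [325.3765 269.0042]
now 0.04 [325.7735 266.6003]
now 0.05 [326.1743 264.1738]
now 0.06 [326.5789 261.7242]
now 0.078 [327.3168 257.2561]
[0.5594 0.3504 0.0378] [0.5415 0.7037 1.6344 0.0002 0.8024 1.0022] [ 1.5411  0.9549 -1.539 ]
```

The picture shows the fingertips at the lid rim (v≈266, z≈0.045), about 28 mm higher than the nominal geometry gives. So the flat jar was held by its lid. I'll lower a further 18 mm in force-guarded steps so the pads take the body while the palm clears the knob.

```bash
python3 - <<'E'
from ins import *
p=[.5590,.3500]
m.command_gripper(.07)
for z in (.031,.025,.019):
    m.servo_line([*p,z],rate=.08);f=m.get_contact_force();print(m.get_position(),f)
    if f[2]>4: break
m.command_gripper(.034,20);print(m.get_width(),m.get_contact_force(),m.get_torque(),m.get_time())
c=grab("scene","pics/s11.png")
cv2.imwrite("pics/c11.png",cv2.resize(c["image"][230:290,290:370,::-1],(800,600),interpolation=cv2.INTER_NEAREST))
E
```

```text
[0.5585 0.3497 0.0303] [-0.042  -0.0759  0.2807]
[0.5586 0.3498 0.0244] [ 0.2567 -0.3585 -0.3485]
[0.5587 0.3498 0.0185] [-0.0176 -0.6133  0.4013]
0.03833178644958106 [-0.2369 -0.6497  1.2036] [-0.0483 -0.0215 -0.0254] 27.0
```

View pics/c11.png

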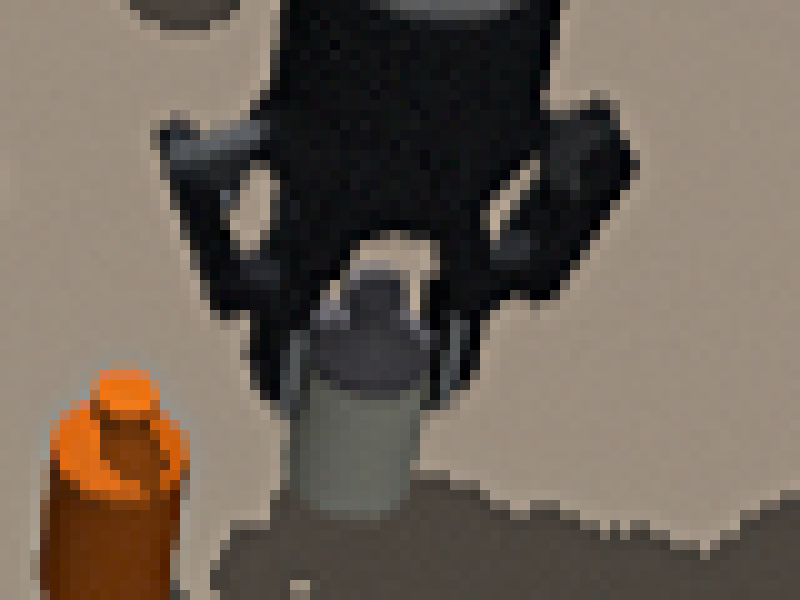

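```bash
python3 - <<'E'
from ins import *
p=[.5590,.3500];d=np.radians;yt=-26.4
m.command_gripper(.06)
m.move_to([*p,.019],down(d(yt+90)))
m.command_gripper(.034,20);print(m.get_width(),m.get_contact_force())
m.command_gripper(.06)
m.move_to([*p,.019],down(d(yt)))
m.command_gripper(.034,20);print(m.get_width(),m.get_contact_force())
m.command_gripper(.030,40)
m.servo_line([*p,.16],rate=.2);print(m.get_width(),m.get_position(),m.get_time())
# transit high, then hover p2
m.move_to([.5220,-.1963,.16],down(d(yt)))
t=grab("top","pics/t12.png");c=grab("scene","pics/s12.png")
print(m.get_width(),m.get_position(),m.get_time())
cv2.imwrite("pics/c12.png",cv2.resize(c["image"][130:220,205:325,::-1],(800,600),interpolation=cv2.INTER_CUBIC))
cv2.imwrite("pics/c12t.png",cv2.resize(t["image"][160:255,245:335,::-1],(568,600),interpolation=cv2.INTER_CUBIC))
E
```

```text
0.03849957383235826 [ 0.8397 -0.1935  1.791 ]
0.03831582189441799 [-1.3368 -0.2462  2.136 ]
0.03790210648152201 [0.5582 0.3495 0.1588] 32.225
0.03797246323282138 [ 0.5224 -0.1955  0.16  ] 34.3
```

View pics/c12.png

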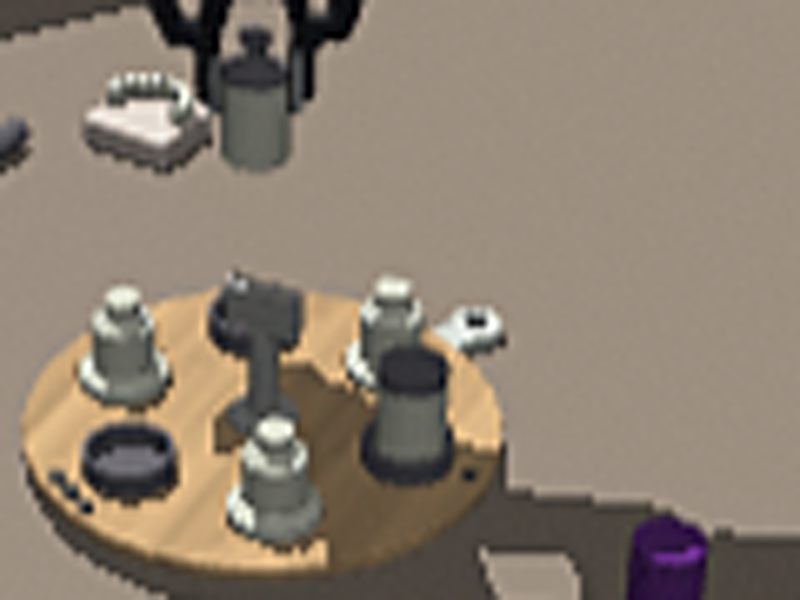

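View pics/c12t.png

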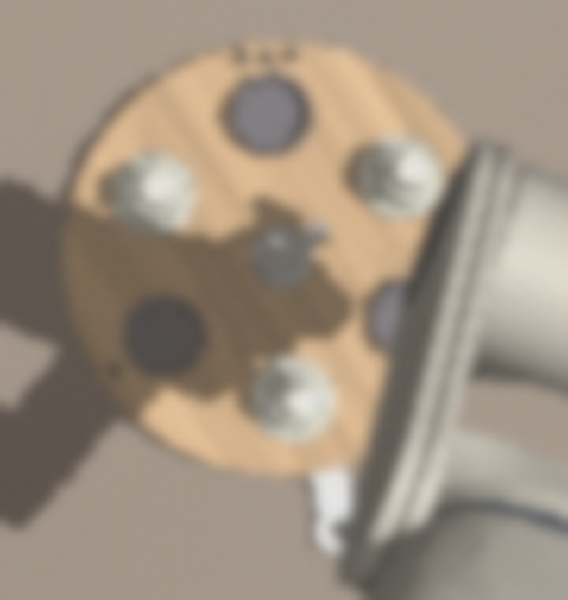

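The knob jar is firmly held (38 mm, crop 255,110) and the turntable hasn't turned. Inserting into pocket two.

```bash
python3 - <<'E'
from ins import *
p=[.5220,-.1963]
m.servo_line([*p,.064],rate=.12);print(m.get_position(),m.get_contact_force())
q=insert(p,np.radians(123.6+120),z0=.062,zend=.046)
if q is not None:
    for z in (.045,.044,.043,.042,.041):
        m.servo_line([*q,z],rate=.05);f=m.get_contact_force();print(z,m.get_position(),f)
        if f[2]>3:break
c=grab("scene","pics/s13.png");print(m.get_time())
cv2.imwrite("pics/c13.png",cv2.resize(c["image"][130:220,205:325,::-1],(800,600),interpolation=cv2.INTER_CUBIC))
E
```

```text
[ 0.5225 -0.1965  0.0645] [ 0.2439  1.6735 -1.0564]
0 0 0 z 0.046 [ 0.522  -0.1963  0.046 ] [ 0.8603 -0.4504 -0.7703] [-0.0591 -0.0045  0.0141] ok True 37.0
0.045 [ 0.522  -0.1963  0.0449] [ 0.1026  0.116  -0.3921]
0.044 [ 0.5222 -0.1964  0.0442] [-0.4066  0.3639  2.4209]
0.043 [ 0.523  -0.1968  0.0442] [-0.8541 -0.449  11.3643]
37.8
```

View pics/c13.png

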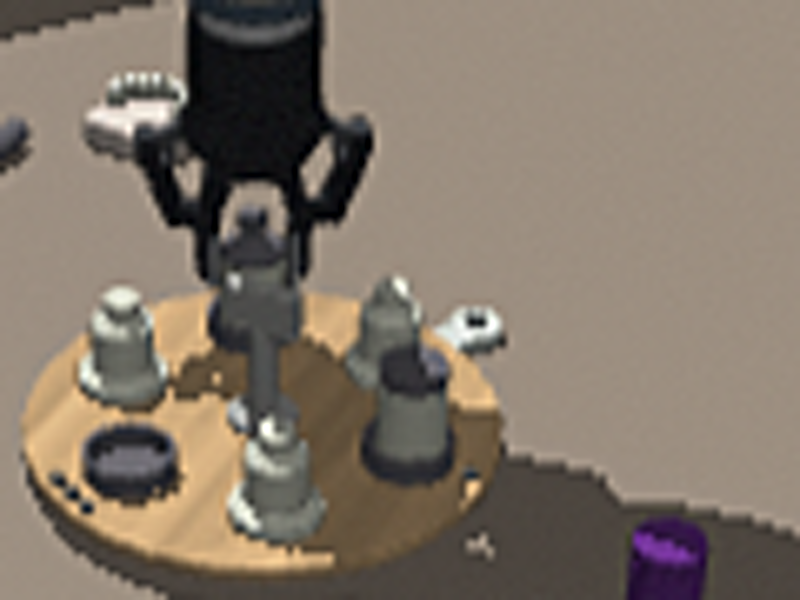

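The jar is seated on the floor (force at TCP z 0.044 = 25 mm). Next: release, back off, re-measure the table and pointer.

```bash
python3 - <<'E'
from ins import *
d=np.radians;yt=-26.4
m.servo_line([.5220,-.1963,.0445],rate=.05)
m.command_gripper(.055);print(m.get_contact_force())
m.servo_line([.5220,-.1963,.16],rate=.2)
m.move_to([.44,.06,.2],down(d(33.6)))
t=grab("top","pics/t14.png");c=grab("scene","pics/s14.png");print(m.get_time())
import pickle;pickle.dump((c,t),open("c14.pkl","wb"))
cv2.imwrite("pics/c14.png",cv2.resize(c["image"][150:225,200:300,::-1],(800,600),interpolation=cv2.INTER_CUBIC))
cv2.imwrite("pics/c14t.png",cv2.resize(t["image"][160:255,245:335,::-1],(568,600),interpolation=cv2.INTER_CUBIC))
E
```

```text
[ 0.311   0.1782 -0.6945]
40.2417
```

View pics/c14.png

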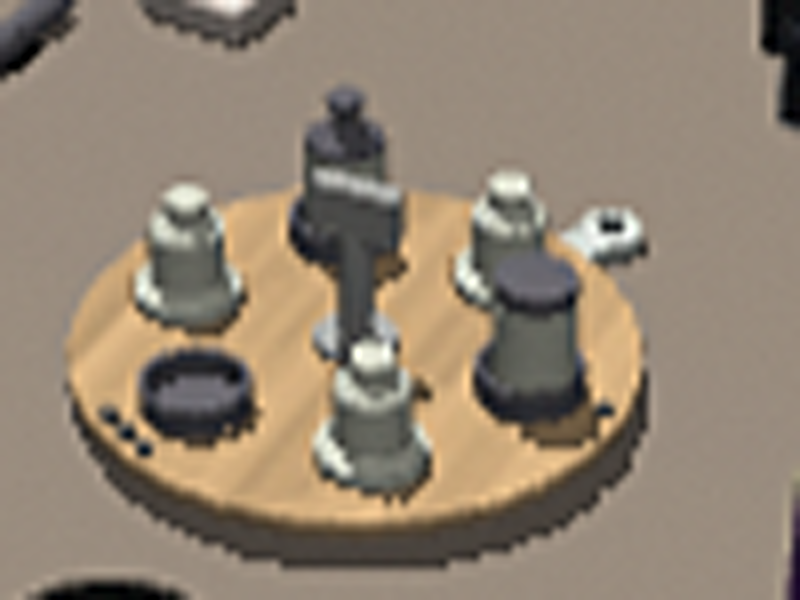

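View pics/c14t.png

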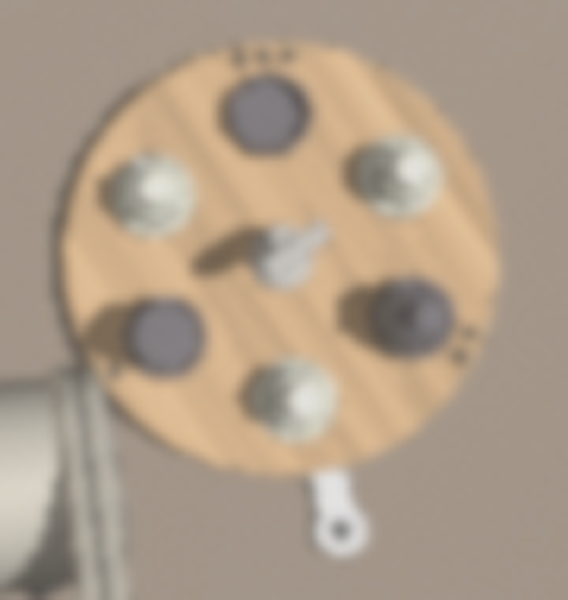

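```bash
python3 - <<'E'
from h import *
import pickle
c,t=pickle.load(open("c14.pkl","rb"))
for nm,cc,u,v,ax,r in(("top",t,298.4,243.1,(.5609,-.1176),3),("sc",c,276.0,177.9,(.5648,-.1147),2)):
    g=cc["image"].mean(2); u0,v0=int(round(u)),int(round(v))
    w=g[v0-r:v0+r+1,u0-r:u0+r+1]; print(w.astype(int))
    # dark dot within tongue: weight inverse, small window 3x3
    w=g[v0-1:v0+2,u0-1:u0+2]; k=w.max()-w; yy,xx=np.mgrid[v0-1:v0+2,u0-1:u0+2]
    uu,vv=(k*xx).sum()/k.sum(),(k*yy).sum()/k.sum()
    p=ray(cc,uu,vv,.011);d=p-ax;print(nm,uu,vv,p,"r",np.linalg.norm(d),"ang",np.degrees(np.arctan2(d[1],d[0])))
# white head of tongue in top
hd=seg(t,(291,238,306,250),lambda p:(p.min(2)>165)); print(hd, ray(t,*hd[0],.011))
hd=seg(c,(270,172,284,186),lambda p:(p.min(2)>150)); print(hd, ray(c,*hd[0],.011))
p3=seg(t,(276,170,296,188),notwood);print("p3",ray(t,*p3[0],.036), "angle", np.degrees(np.arctan2(*(ray(t,*p3[0],.036)-[.5609,-.1176])[::-1])))
p3=seg(c,(214,190,235,207),notwood);print("p3 sc",ray(c,*p3[0],.0305))
# all-four edges disc in scene/top: pots white tops (z=.078), top view crop
for u,v in((157,187),(408,160),(300,398)): print("pot", ray(t,245+u/6.311-.5,160+v/6.316-.5,.078))
E
```

```text
[[182 214 223 223 222 212 187]
 [173 207 217 213 213 214 203]
 [178 204 199 182 184 202 208]
 [187 203 181 150 152 184 206]
 [189 206 185 153 152 185 209]
 [181 205 202 184 182 202 211]
 [163 189 203 205 206 208 202]]
top 298.3045751633987 243.29281045751634 [ 0.3936 -0.1544] r 0.17131933725696755 ang -167.60960402507993
[[194 150 183 159 190]
 [191  99 121 124 229]
 [226  43  29  48 231]
 [235 206 206 204 250]
 [236 235 180 170 163]]
sc 275.96288303841175 177.6478204574881 [ 0.3944 -0.1551] r 0.17509692437265895 ang -166.65123718343767
(array([298.4772, 242.504 ]), array([294.35, 237.6 ,   8.75,  10.25]), 71.8125) [ 0.3966 -0.1551]
(array([274.6809, 178.5712]), array([269.6 , 175.6 ,  10.25,   6.75]), 45.15625) [ 0.4026 -0.1521]
p3 [ 0.6484 -0.1113] angle 4.091439176013246
p3 sc [ 0.6527 -0.1083]
pot [ 0.6005 -0.0408]
pot [ 0.6156 -0.1906]
pot [ 0.4748 -0.1241]
```

Both jars stand upright. From the top view the pointer is at −167.4° (dot radius 171 mm against 172 given, so it fits) and the table is at A≈124°. That makes the final jaw yaw A−90 = −17.4°. Gripping the bar now.

```bash
python3 - <<'E'
from ins import *
d=np.radians
p=[.5609,-.1176]
m.command_gripper(.04)
m.move_to([*p,.19],down(d(33.9)))
m.servo_line([*p,.12],rate=.15)
for z in (.10,.085,.075,.070):
    m.servo_line([*p,z],rate=.1);f=m.get_contact_force();print(m.get_position(),f)
    if f[2]>4:break
c=grab("scene","pics/s15.png");print(m.get_time())
cv2.imwrite("pics/c15.png",cv2.resize(c["image"][130:220,205:325,::-1],(800,600),interpolation=cv2.INTER_CUBIC))
E
```

```text
[ 0.5609 -0.1176  0.1003] [-0.1066 -0.0798  0.1786]
[ 0.5606 -0.1176  0.0849] [-0.247   0.3562 -0.5803]
[ 0.5606 -0.1175  0.0749] [-0.3086  0.002   0.0054]
[ 0.5608 -0.1176  0.0699] [-0.6063  0.703  -1.3572]
43.225
```

View pics/c15.png

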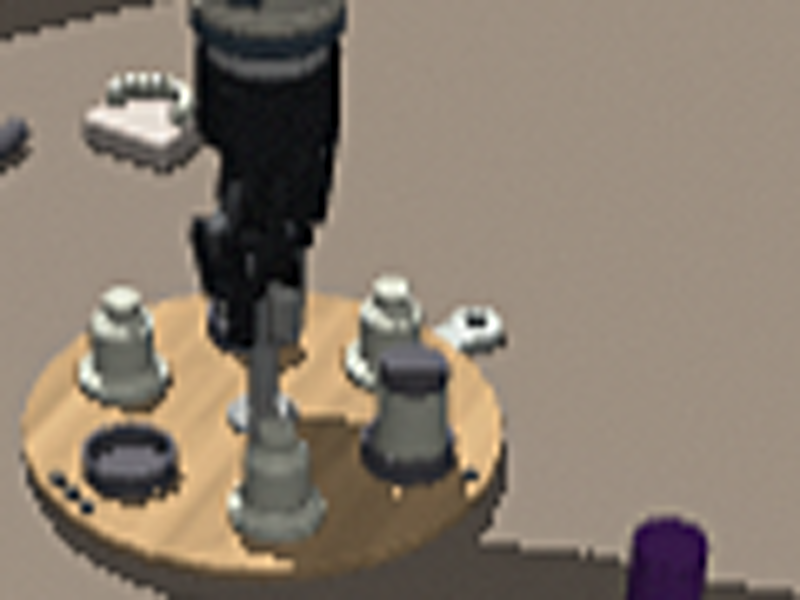

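Fingers straddle the bar (crop 265,310) without contact. Closing gently, checking lateral force.

```bash
python3 - <<'E'
from ins import *
m.command_gripper(.008,25);m.hold(.2)
print(m.get_width(),m.get_position(),m.get_contact_force(),m.get_torque(),m.get_time())
c=grab("scene","pics/s16.png")
cv2.imwrite("pics/c16.png",cv2.resize(c["image"][130:220,205:325,::-1],(800,600),interpolation=cv2.INTER_CUBIC))
E
```

```text
0.012910142059932971 [ 0.5615 -0.1174  0.0703] [2.5817 3.4746 1.8288] [ 0.7547 -0.5575  0.0126] 43.7917
```

View pics/c16.png

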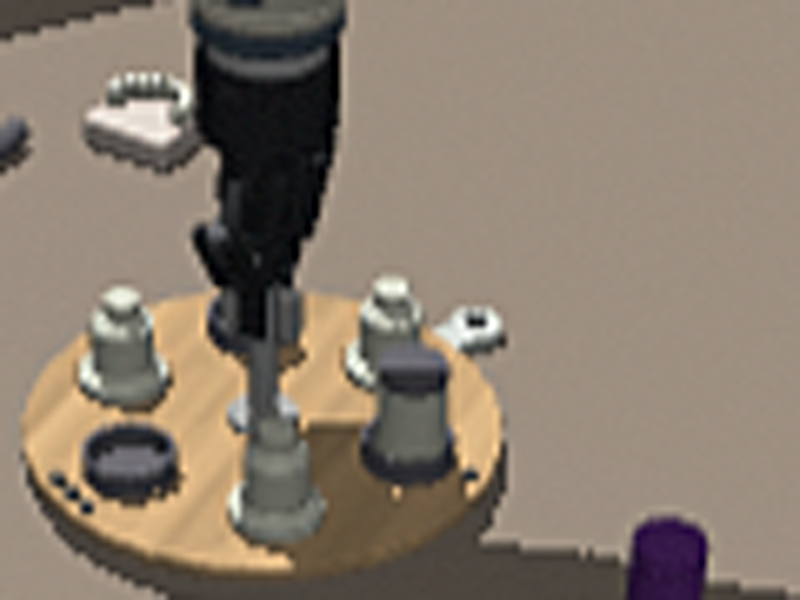

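Held at 12.9 mm with 4 N side load. I'll shift half a millimetre toward it, grip firmer and turn in steps.

```bash
python3 - <<'E'
from ins import *
d=np.radians
p=[.5614,-.1171]
m.servo_line([*p,.070],rate=.02)
print(m.get_position(),m.get_contact_force())
m.command_gripper(.008,50)
for y in (17,0,-17.4):
    m.move_to([*p,.070],down(d(y)))
    print(y,m.get_position(),m.get_contact_force(),m.get_torque(),m.get_width())
m.hold(.2)
c=grab("scene","pics/s17.png");t=grab("top","pics/t17.png");print(m.get_time(),m.get_contact_force(),m.get_torque())
import pickle;pickle.dump((c,t),open("c17.pkl","wb"))
cv2.imwrite("pics/c17.png",cv2.resize(c["image"][130:220,205:325,::-1],(800,600),interpolation=cv2.INTER_CUBIC))
cv2.imwrite("pics/c17t.png",cv2.resize(t["image"][160:255,245:335,::-1],(568,600),interpolation=cv2.INTER_CUBIC))
E
```

```text
[ 0.5615 -0.1173  0.0702] [1.1689 0.816  4.5218]
17 [ 0.5618 -0.1172  0.0703] [1.6206 2.4336 5.4158] [ 0.2911 -0.2363 -0.1271] 0.011270661236194508
0 [ 0.5621 -0.1172  0.0703] [2.6772 2.2632 5.6851] [ 0.3916 -0.4724 -0.1009] 0.011611775356489247
-17.4 [ 0.5623 -0.1173  0.0704] [5.4526 1.9473 5.1679] [ 0.3141 -0.7656 -0.0551] 0.011729974963937408
45.7667 [5.3055 1.0158 4.5053] [ 0.3976 -0.7367 -0.0553]
```

View pics/c17.png

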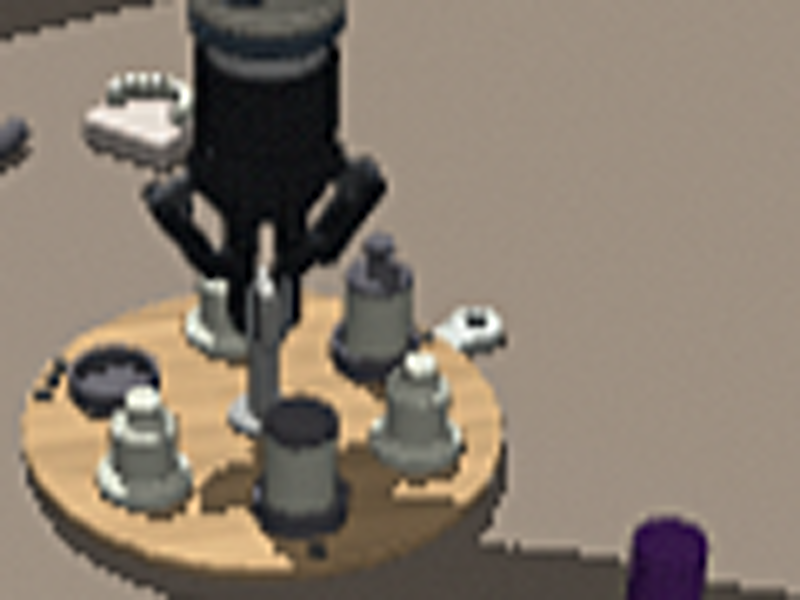

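View pics/c17t.png

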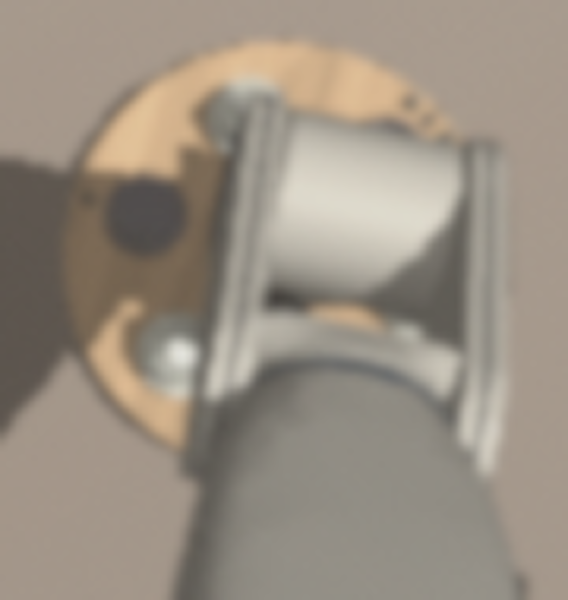

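```bash
python3 - <<'E'
from h import *
import pickle
c,t=pickle.load(open("c17.pkl","rb"))
axT=np.array([.5609,-.1176]);axS=np.array([.5648,-.1147])
A=lambda p,ax:(round(float(np.linalg.norm(p-ax)),4),np.degrees(np.arctan2(*(p-ax)[::-1])))
T=lambda u,v,z:ray(t,245+u/6.311-.5,160+v/6.316-.5,z)
S=lambda u,v,z:ray(c,205+u/6.667-.5,130+v/6.667-.5,z)
r=seg(t,(262,186,275,201),lambda p:p.mean(2)<88);print("lid",r,A(ray(t,*r[0],.083),axT),"want 72.6")
print("stud1 top",A(T(90,197,.025),axT))
print("pot top",A(T(178,352,.078),axT),"want 132.6")
print("stud1 sc",A(S(318,550,.025),axS))
r=seg(c,(213,179,231,194),notwood);print("p3 sc",r,A(ray(c,*r[0],.0305),axS),"want -47.4")
# flat lid scene dark
r=seg(c,(242,188,258,199),lambda p:(p.mean(2)<75)&(p.max(2)-p.min(2)<20));print("lid sc",r,A(ray(c,*r[0],.082),axS))
# knob jar cup
r=seg(c,(253,176,269,188),lambda p:(p.max(2)-p.min(2)<35)&(p.mean(2)<85));print("cup2 sc",r,A(ray(c,*r[0],.0305),axS),"want -167.4")
# pointer in scene
for u,v in((275.96,177.65),(276,177.4)):print("dot",A(ray(c,u,v,.011),axS))
# side ellipses of scene disc -> axis check
w=lambda p:(p[:,:,0]-p[:,:,2]>45)
r=seg(c,(205,170,284,218),w);print("disc",r, ray(c,*r[0],.022))
E
```

```text
lid (array([267.6095, 194.083 ]), array([261.6 , 188.35,  13.  ,  12.25]), 122.5) (0.0863, np.float64(76.20743382392686)) want 72.6
stud1 top (0.122, np.float64(71.69532683283785))
pot top (0.0877, np.float64(131.8175425819975)) want 132.6
stud1 sc (0.1221, np.float64(72.69371267095089))
p3 sc (array([220.9597, 186.3491]), array([212.6, 178.6,  18. ,  15. ]), 194.15625) (0.0928, np.float64(-49.349205030685226)) want -47.4
lid sc (array([247.8416, 193.0832]), array([241.6 , 187.6 ,  13.75,  11.  ]), 105.53125) (0.0859, np.float64(67.71054130326644))
cup2 sc (array([260.8385, 182.0209]), array([254.1, 175.6,  14.5,  12. ]), 119.375) (0.0878, np.float64(-166.828383804996)) want -167.4
dot (0.1751, np.float64(-166.6521616926325))
dot (0.1765, np.float64(-166.2882114117803))
disc (array([228.491 , 195.9142]), array([207.6 , 173.6 ,  41.5 ,  42.25]), 1188.96875) [ 0.6247 -0.1274]
```

```bash
python3 - <<'E'
from ins import *
import pickle
c,t=pickle.load(open("c17.pkl","rb"))
axS=np.array([.5648,-.1147])
p=ray(c,205+379/6.667-.5,130+243/6.667-.5,.101)-axS;print("knob",np.linalg.norm(p),np.degrees(np.arctan2(p[1],p[0])))
p=ray(c,205+378.5/6.667-.5,130+277/6.667-.5,.077)-axS;print("lid rim",np.linalg.norm(p),np.degrees(np.arctan2(p[1],p[0])))
# relieve side force a little
m.servo_line([.5618,-.1170,.0700],rate=.02);m.hold(.3)
print(m.get_position(),m.get_ee_rot()-down(np.radians(-17.4)),m.get_contact_force(),m.get_torque(),m.get_width(),m.get_time())
c=grab("scene","pics/s18.png");t=grab("top")
cv2.imwrite("pics/c18.png",cv2.resize(c["image"][140:290,195:395,::-1],(800,600),interpolation=cv2.INTER_CUBIC))
r=seg(c,(253,176,269,188),lambda p:(p.max(2)-p.min(2)<35)&(p.mean(2)<85));p=ray(c,*r[0],.0305)-axS;print(np.degrees(np.arctan2(p[1],p[0])))
E
```

```text
knob 0.09001144242454634 -165.3971037900899
lid rim 0.09187837964968584 -164.65531906009906
[ 0.5623 -0.1172  0.0704] [-0.0057  0.0038  0.0068] [3.8933 1.5945 5.9682] [ 0.2831 -0.5117 -0.0505] 0.011310358496609196 46.3167
-172.56534742883593
```

View pics/c18.png

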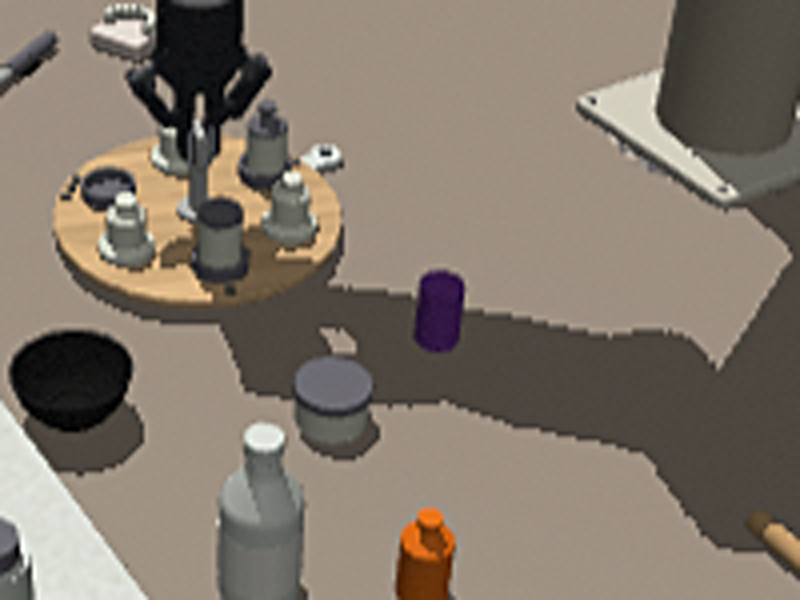

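The −172.6 mask result disagrees with the earlier one; check whether the table really moved, by image difference.

```bash
python3 - <<'E'
from h import *
import cv2
a=cv2.imread("pics/s17.png");b=cv2.imread("pics/s18.png")
d=np.abs(a.astype(int)-b).max(2)[165:222,203:285];print((d>40).sum(),(d>70).sum())
g=lambda i:cv2.cvtColor(i,cv2.COLOR_BGR2GRAY).astype(np.float32)
for nm,(x0,y0,x1,y1) in dict(knobcup=(252,163,270,190),p3=(210,178,232,196),flat=(240,186,262,215),pot=(257,180,277,205)).items():
    print(nm,cv2.phaseCorrelate(g(a)[y0:y1,x0:x1],g(b)[y0:y1,x0:x1]))
up=lambda i:cv2.resize(i[160:196,245:285],(400,360),interpolation=cv2.INTER_CUBIC)
cv2.imwrite("pics/c19.png",np.hstack([up(a),up(b)]))
E
```

```text
4 2
knobcup ((0.03418413008477117, 0.442346604525774), 0.9983213472758792)
p3 ((0.00884263191787582, 0.020917948457935154), 1.0123246232116665)
flat ((0.024787408425474666, 0.07641497586023682), 0.9813572608762318)
pot ((0.030495347246640492, 0.4990767938371867), 0.998635261207819)
```

View pics/c19.png

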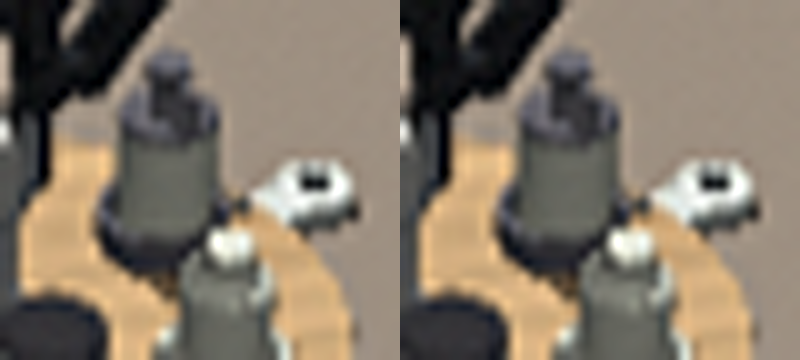

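```bash
python3 - <<'E'
from h import *
from rig import manip as m
c=grab("scene");t=grab("top")
axS=np.array([.5648,-.1147])
p=ray(c,268.5,179.8,.0235)-axS;print("stud of pair now",np.linalg.norm(p),np.degrees(np.arctan2(p[1],p[0])))
# pair spacing from the initial top view
T=lambda u,v:ray(t,245+u/6.311-.5,160+v/6.316-.5,.025)-np.array([.5609,-.1176])
for q in(T(480,322),T(466,345)):print(np.linalg.norm(q),np.degrees(np.arctan2(q[1],q[0])))
print(m.get_time())
E
```

```text
stud of pair now 0.12823026002247956 -167.91205913338266
0.13008916877917784 -108.16869018719473
0.12703741037798152 -115.46887088333526
46.5167
```

Difference image shows the table did not move (2 px changed), so that mask value was a segmentation fluke. One more edge-based check of the final angle.

```bash
python3 - <<'E'
from h import *
from rig import manip as m
c=grab("scene")
for ax in(np.array([.5648,-.1147]),np.array([.5638,-.1155])):
  dot=ray(c,275.96,177.55,.011)-ax; a0=np.degrees(np.arctan2(dot[1],dot[0]))
  print("axis",ax,"dot",np.linalg.norm(dot),a0)
  for da in(-3,-1.5,0,1.5,3):
    a=np.radians(a0+da);p=ax+.088*np.array([np.cos(a),np.sin(a)])
    print(da,"cupL %.2f"%ext(c,p,.022,.038,.026)[0],"cup bottom %.2f"%(ext(c,p,.022,.038,.026)[[1,3]].sum()),"body u",ext(c,p,.06,.07,.0195)[[0]],ext(c,p,.06,.07,.0195)[[0,2]].sum(),"knob u %.2f top %.2f"%(ext(c,p,.095,.103,.009)[0]+ext(c,p,.095,.103,.009)[2]/2,ext(c,p,.095,.103,.009)[1]))
im=c["image"].astype(int)
print("body row 176 r-b");
for v in (163,164,165,166,167): print(v,"".join("%4d"%x for x in im[v,252:272].mean(1)))
for v in (174,175,176,181,182): print(v,"".join("%4d"%x for x in (im[v,250:272,0]-im[v,250:272,2])))
for v in range(184,190): print(v,"".join("%4d"%x for x in im[v,252:272].mean(1)))
R_=R.from_rotvec(m.get_ee_rot()).as_matrix();print("jaw yaw",np.degrees(np.arctan2(R_[1,1],R_[0,1])))
E
```

```text
axis [ 0.5648 -0.1147] dot 0.17561103515559734 -166.49159297703724
-3 cupL 254.80 cup bottom 188.14 body u [256.7058] 267.0814385406322 knob u 262.15 top 165.08
-1.5 cupL 254.39 cup bottom 187.88 body u [256.2914] 266.65652314203066 knob u 261.73 top 164.84
0 cupL 253.97 cup bottom 187.62 body u [255.8661] 266.22104110605005 knob u 261.29 top 164.60
1.5 cupL 253.54 cup bottom 187.38 body u [255.4304] 265.77528799730675 knob u 260.85 top 164.37
3 cupL 253.11 cup bottom 187.14 body u [254.9845] 265.31956357416084 knob u 260.39 top 164.14
axis [ 0.5638 -0.1155] dot 0.1744526781303482 -166.6703522012914
-3 cupL 254.96 cup bottom 187.99 body u [256.8672] 267.23808561397664 knob u 262.32 top 164.94
-1.5 cupL 254.55 cup bottom 187.73 body u [256.4542] 266.814621792952 knob u 261.89 top 164.70
0 cupL 254.14 cup bottom 187.48 body u [256.0304] 266.3805650290932 knob u 261.46 top 164.46
1.5 cupL 253.71 cup bottom 187.23 body u [255.5962] 265.9362102429092 knob u 261.01 top 164.23
3 cupL 253.27 cup bottom 186.99 body u [255.1517] 265.48185656804196 knob u 260.56 top 164.00
body row 176 r-b
163 
[... 722 characters left out ...]
42 -11  -1   6   7   7   7   7   9   7   8   8  -1 -15  51  44  81  70
182   79  81  81  88  44  -7  -7   3  10   9   6   8   9   8   7   3  -3  15  73  84  88  90
184  167 174 166  37  29  46  63  49  48  55  58  47  32  83 250 241 235 242 172 167
185  174 177 187  87  28  33  42  43  44  45  44  35 112  75 160 222 198 191 128 157
186  167 168 172 155 110  38  36  41  43  42  41  97 114  63  83 142 124 112  80 175
187  161 161 161 168 160 153  66  64  58  60  42 108 105 101  91  91  86  86  92 188
188  177 174 172 173 176 183 159 166  77  75  65 112 111 118 113 116 119 113 106 189
189  122 162 185 182 177 179 182 190 167  81  68  86 119 122 123 129 128 121 174 165
jaw yaw -16.91753907220485
```

Observed body edges are 256.05 and 266.2 and the cup's left edge is 254.0. The prediction for "exactly at the pointer" is 255.9–256.0, 266.2–266.4 and 254.0–254.1, so the knob jar is within about 0.5°. Handing in while holding the bar.

```bash
python3 - <<'E'
from rig import manip as m
print(m.get_width(),m.get_contact_force(),m.get_time())
m.sign_off()
E
```

```text
0.011160958243026226 [3.60115652 0.70607605 4.8754349 ] 46.5667
the job is handed in; nothing more can be done
```

I placed the flat-lidded jar in the one-stud pocket, then the knobbed jar in the two-stud pocket, and let go of each. I then turned the carousel about −51° by its bar and handed the job in at 46.6 s. The gripper was still holding the bar, at 11 mm opening with about 6 N on the wrist.

**Last checks**
- Both jars stood upright in their pockets. The edges of the knobbed jar and its cup were within about 0.2 px of where they should be at the pointer, about 0.5°.
- The jaw direction was also within 0.5° of the pointer. I saw none of the other things displaced, but I did not measure them.

**What went wrong on the way**
- **First insertion:** the flat jar touched the cup rim at 13.7 N and turned the table about 3°. I lifted it, measured again, and it went in.
- **First knobbed-jar grasp:** the gripper slipped off the lid cone. In the pictures the fingertips sat about 28 mm higher than the stated geometry, so I gripped lower.

**Checks that disagreed**
- The two cameras differed by about 4–5 mm. I used the top camera for the carousel after the flat jar's fit confirmed it.
- A few rough estimates of the final angle, from the studs, knob, lid and third pocket, were 1–5° off. One colour mask read −172.6°, about 5° off, but comparing pictures showed the table had not moved.

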